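# Close an attenuator into a screened test cell

### The job

Lay the long attenuator flat in the open round test cell, swing the cell's arm round to its stop so that the cap stands over the pot, then screw the cap down tight by its wing grip (clockwise from above). Leave the other things on the bench where they are.

Things in the scene. Friction and masses are not known exactly. Their poses are not given: they have to be found in the camera images.
- long_attenuator: The longer of two bare aluminium attenuators with brass connectors: 86 mm long over the connectors (x), 34 mm wide (y), 28 mm high, seven low cooling ribs on top (to 31 mm), 180 g; body block 62 mm long. Origin: centre of its underside; x along its length, z up.
- short_attenuator: Bystander: like the long one but 60 mm long, with three ribs. Origin: centre of its underside; x along its length.
- cell: Fixed test cell: steel base plate 250 x 150 mm, 8 mm thick, carrying a round open aluminium pot (outside diameter 130, inside 120 mm, rim at z = 58 mm, inner floor at z = 12 mm). Origin: on the pot's axis, at the underside of the plate. The pivot post (vertical, 32 mm diameter) of the swing arm stands 140 mm from the pot's axis along the cell's +x.
- cell_floor (a point): Centre of the pot's inner floor, 12 mm above the bench.
- swing_arm (a joint): Angle (rad) of the flat aluminium arm (26 mm wide, top at z = 96 mm) about the vertical pivot post. 0: against its stop, cap exactly over the pot; it grows as the arm opens, counter-clockwise seen from above (towards the cell's -y), up to 1.9. Stiff: it stays where it is left (about 7 N at the knob).
- swing_knob (a point): Upright round black knob on the arm, 22 mm diameter, from z = 96 to 138 mm, 50 mm from the pivot axis towards the cap; push it or hold it to swing the arm. The point is on the knob's axis at z = 125 mm.
- cap (a joint): Turn (rad) of the captive screw cap in the arm's end: 0 fully backed off, grows clockwise from above, 2.4 is the hard end (tight). The cap sinks 10 mm over the 2.4 rad. It stays where it is left (0.12 N m to turn).
- cap_grip (a point): On the cap's axis (140 mm from the pivot), in its wing grip above the arm: an upright black bar 64 mm long (point x), 14 mm thick (point y), 32 mm high. With the cap backed off the bar spans z = 112 to 144 mm and this point lies at 130 mm; all 10 mm lower when tight. The cap itself is a fluted grey disc of 142 mm diameter below the arm.
- wrench: Bystander: steel wrench, 160 mm, lying flat. Origin about its middle.
- screwdriver: Bystander: screwdriver, 170 mm, lying. Origin about its middle.
- solvent_bottle: Bystander: standing bottle, 56 mm diameter, 130 mm high. Origin: centre of its underside.
- adapter_tray: Bystander: black open tray 100 x 70 x 22 mm with adapters. Origin: centre of its underside.
- tape_roll: Bystander: roll of tape lying flat, 90 mm diameter, 22 mm high. Origin: centre of its underside.

How it is judged:
On the way, in this order (a step that is already met when the one before it is completed fails the run):
1. the long attenuator lies flat, ribs up, on the floor of the pot, within 30 mm of its centre, let go and at rest (horizontal distance between long_attenuator and cell_floor below 0.03 m and z of long_attenuator in the frame of cell_floor below 0.006 m and angle between long_attenuator's own z axis and vertical below 0.12 rad and contact force between the fingers and long_attenuator below 0.1 N and linear speed of long_attenuator below 0.03 m/s), for 0.2 s.
2. the arm is swung round to its stop (within 0.05 rad), the cap over the pot (horizontal distance between long_attenuator and cell_floor below 0.03 m and z of long_attenuator in the frame of cell_floor below 0.006 m and angle between long_attenuator's own z axis and vertical below 0.12 rad and value of joint swing_arm below 0.05 rad), for 0.2 s.
3. the cap is screwed down tight: turned to at least 2.2 rad of its 2.4, the arm still at its stop (all of step 2 and value of joint cap above 2.2 rad), for 0.2 s.
At the end, for the whole second after the job is handed in: The long attenuator lies flat, ribs up (within 0.12 rad), on the pot's floor within 30 mm of its centre, released and at rest; the arm is within 0.05 rad of its stop; the cap is turned to at least 2.2 rad (of 2.4) and no longer turning (all of step 3 and contact force between the fingers and long_attenuator below 0.1 N and linear speed of long_attenuator below 0.03 m/s and velocity of joint cap below 0.05 rad/s); the robot touches nothing.
It fails at once if the long attenuator dropped: let go inside the pot while more than 20 mm above its floor (horizontal distance between long_attenuator and cell_floor below 0.05 m and z of long_attenuator in the frame of cell_floor above 0.02 m and contact force between the fingers and long_attenuator below 0.02 N).
It fails at once if the cap screwed down (beyond 0.9 rad) while the arm is more than 0.15 rad from its stop (value of joint cap above 0.9 rad and value of joint swing_arm above 0.15 rad).
It fails at once if a bystander (short attenuator, wrench, screwdriver, bottle, tray or tape roll) moved by more than 20 mm (distance of any of short_attenuator, wrench, screwdriver, solvent_bottle, adapter_tray, tape_roll from where it was at the start of the episode above 0.02 m).
It also fails if it takes over 72 s, if anything falls off the work surface, if the arm or the gripper's body presses on something with over 40 N, if the wrist force passes 120 N, or if a joint passes its speed limit or range.

### The arm

A 7-joint arm with a two-finger parallel gripper is mounted at the origin on the work surface. World frame = base frame: x ahead of the robot, y to its left, z up, the work surface at z = 0. Lengths are in m, angles in rad, forces in N, time in s.
With the tool pointing down it reaches from about 0.35 to 0.775 m from the base axis. Payload 3.1 kg.
Tool frame: the origin (TCP) lies on the centre line of the jaws, within the pads' length; the fingertips stand nose_length ahead of it and the grasp point (between the pads) is the TCP (nose_length is the distance from the TCP to the fingertips, in m); z points along the fingers, y is the direction in which the jaws open and shut (so a half turn about z gives the same grasp; the last joint's range is limited). The gripper opens to 85 mm and grips with 20 to 120 N. Pads are 22 mm wide; open, the fingers measure 114 mm over their backs; the gripper's body (76 mm by 85 mm) begins 54 mm behind the grasp point. The pads swing forward as they close: fully open they stand 13 mm farther back than shut.
Start: joints at [1.217, 0.311, 0.014, 1.512, -0.004, 1.319, -0.027], TCP at [0.169, -0.523, 0.25] pointing down, gripper open.
Joint ranges: [-2.7, 2.7], [-0.3, 1.91], [-1.27, 1.3], [0.12, 2.57], [-1.44, 4.58], [0.2, 2.03], [-3.05, 3.05]. Speed limits (rad/s): [2.79, 2.79, 3.14, 3.14, 3.14, 3.14, 3.14].

### API

Orientations are given as a 3x3 rotation matrix whose columns are the frame's x, y, z axes.
In Python, from station import * gives the robot as it stands. The module is installed in compiled form; this text tells all that it offers.
- The arm moves only by the tool arm_command, never from a script. Its argument "increments" is a list of rows, each an object of numbers: "grip": the closure, from 0 (fully open) to 1 (shut); "dx", "dy", "dz": the shift along the tool's x, y, z in units of 250 mm (1.0 is 250 mm); "wx", "wy", "wz": the turn, a rotation vector about the tool's x, y, z in units of 45 degrees (1.0 is 45 degrees). A call has 1 to 8 rows; each row shifts and turns the commanded pose from where the row before left it, along the tool's axes as they then stand; what a row does not reach is not made up. A row lasts 1/12 s, in which the tool goes at most 41.7 mm and 7.16 degrees, less where a joint would pass 70% of its speed; a pose out of reach is approached as far as the arm can. A call with a number of a shift or a turn outside -1 to 1 is refused whole. A call with a gripper value outside its range is refused whole. The fingers move at their own pace and stop on an object; the grip force is fixed at half the most. Time passes only in rows, so rows that do not move let the fingers close. It gives the time, the measured TCP pose, the force and the opening at its end, in the units of the state.
- observe(): the state, without advancing time (a new reading comes with each control period).
- camera(name): name is "scene" or "top" or "wrist"; returns a dict with "pixels" (480x640x3 uint8, red, green, blue), "z_map" (480x640 float32, m along the optical axis (not along the pixel's ray), 0 where there is no reading), "fov_y" (degrees; the focal length in pixels is half the picture's height over the tangent of half this angle, whatever the lens; pixels are square), "cx", "cy" (the principal point, pixels), "R" (3x3) and "t" (3): a world point X has camera coordinates R X + t; the wrist camera has in their place "mount" (4x4, takes a point from camera to tool coordinates, whose origin is the TCP and whose axes are the flange's). Camera axes: x right, y down, z forward; pixel columns grow to the right and rows downward; lengths in m; the calibration is good to about 2 mm. The wrist camera is an equidistant fisheye: a pixel r from the principal point sees the ray r / f radians off the axis. A picture is of the moment at which its call begins: read the wrist's pose just before it.
- job_done(): hands the job in, once; it reports no verdict.
The state is a dict: "time": time; "joints": joint angles; "qd": joint speeds; "effort": joint torques, N m; "ee_pos": TCP position; "orientation": TCP orientation; "contact_force": force on the tool from outside, world axes, zero at the start; "torque": the same for the moment, N m; "finger_gap": finger opening in m.
Only numpy, scipy, OpenCV 4.12 (cv2) and the standard library are available. Lean on these libraries where they do the work, as an engineer would, in place of code of your own. Each camera call takes 0.05 s, during which the arm holds its last target. There are 200 camera calls.

## Working session

There is one attempt and no reset: what is moved stays moved. The work goes in short steps, Python scripts to look and compute and a tool call to move; the robot and the scene stay as the last step left them, time stands still between calls to the robot, and variables do not carry over. Pictures are saved under pics/ and viewed, about 8 in all and at most 12, crops included, and the job is handed in when it is done.

Besides the shell and the picture viewer there is one more tool, called as name(argument=value, ...) on one line, values as JSON. arm_command: Moves the arm, as the interface text tells. Shifts and turns lie within -1 to 1; 1 stands for 250 mm of shift or 45 degrees of turn. Its arguments: {"type":"object","properties":{"increments":{"type":"array","items":{"type":"object","properties":{"grip":{"type":"number"},"dx":{"type":"number","minimum":-1,"maximum":1},"dy":{"type":"number","minimum":-1,"maximum":1},"dz":{"type":"number","minimum":-1,"maximum":1},"wx":{"type":"number","minimum":-1,"maximum":1},"wy":{"type":"number","minimum":-1,"maximum":1},"wz":{"type":"number","minimum":-1,"maximum":1}}}}},"required":["increments"]}

```bash
mkdir -p pics
cat > h.py <<'E'
from station import *
import numpy as np, cv2
def pts(c):
    z=c["z_map"]; H,W=z.shape
    f=H/2/np.tan(np.radians(c["fov_y"])/2)
    u,v=np.meshgrid(np.arange(W),np.arange(H))
    P=np.stack([(u-c["cx"])/f*z,(v-c["cy"])/f*z,z],-1)
    return (P-np.array(c["t"]))@np.array(c["R"])   # world
def save(c,n): cv2.imwrite(n,cv2.cvtColor(c["pixels"],cv2.COLOR_RGB2BGR))
E
python3 - <<'E'
from h import *
s=observe(); print(s)
for n in("top","scene"):
    c=camera(n); save(c,f"pics/{n}0.png"); P=pts(c); np.savez(f"{n}0.npz",P=P,z=c["z_map"],px=c["pixels"])
    print(n,c["fov_y"],c["cx"],c["cy"],-np.array(c["R"]).T@c["t"],(c["z_map"]>0).mean(), P[240,320])
E
```

```text
{'time': 0.0, 'joints': array([ 1.21730965,  0.31174907,  0.01396987,  1.51308567, -0.0043711 ,
        1.31918674, -0.02721422]), 'qd': array([ 0.00067317,  0.00069999, -0.00019333,  0.00012033,  0.00119083,
        0.00065463,  0.00125317]), 'effort': array([-1.27984049e-04, -3.79917312e+01,  1.46012041e-01, -2.30594516e+01,
        1.21963475e-02,  1.37818692e-02,  1.65750328e-05]), 'ee_pos': array([ 0.16851946, -0.52281796,  0.24919658]), 'orientation': array([[ 9.51759120e-01,  3.06845005e-01, -8.48482064e-04],
       [ 3.06846155e-01, -9.51756484e-01,  2.24346488e-03],
       [-1.19152313e-04, -2.39559162e-03, -9.99997123e-01]]), 'contact_force': array([-1.22632006, -0.16000478, -0.21848852]), 'torque': array([-0.01520021, -0.0325285 ,  0.01090825]), 'finger_gap': 0.08528469954411977}
top 43.952718853185246 318.53503417312317 242.5904398419243 [0.20930159 0.01988534 1.52816406] 0.996025390625 [0.20930159 0.01988534 1.52816406]
scene 46.43139139977267 325.70737208117845 241.21524670726325 [1.51548463 0.3152798  0.89957873] 0.9789713541666667 [ 0.34490923 -0.04472708 -0.00293891]
```

View pics/top0.png

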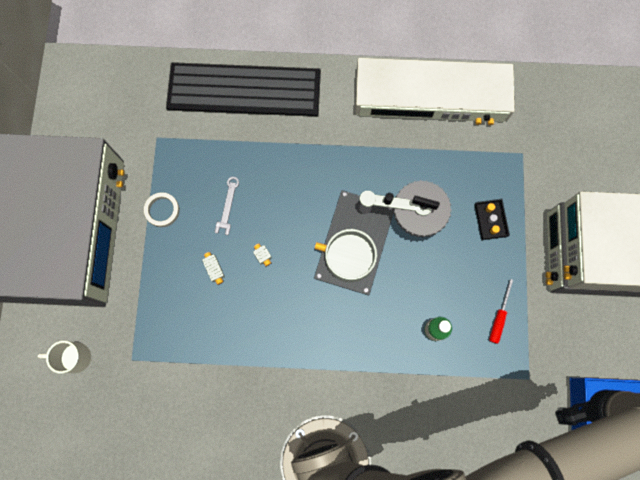

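View pics/scene0.png

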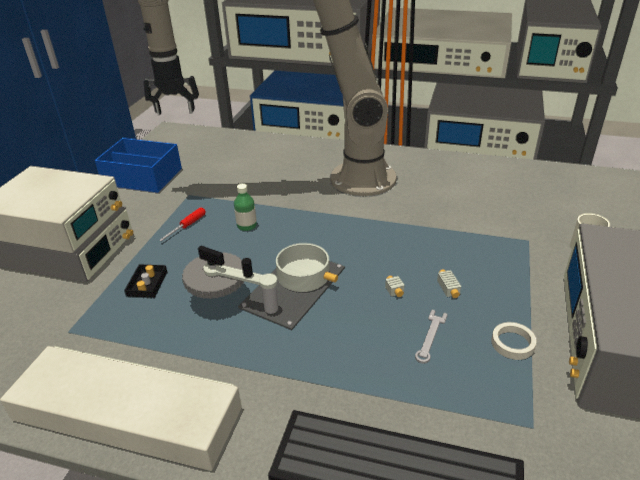

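The top view shows the long attenuator at about (213,268), the pot at (350,254), the post at (368,198), the knob near (392,200), the wing grip near (425,203) and the short attenuator at (262,254). The scene view agrees with this layout. Next I measure the positions.

Run:
```python
from h import *
d=np.load("top0.npz"); P=d["P"]; px=d["px"].astype(int); z=d["z"]
ok=z>0
def reg(u0,u1,v0,v1):
    m=np.zeros(z.shape,bool); m[v0:v1,u0:u1]=1; return m&ok
def st(n,m): print(n,m.sum(),P[m].mean(0).round(4),P[m].std(0).round(4))
print("mat z",np.median(P[reg(280,310,300,340)][:,2]))
# attenuator
for n,r in(("long",(195,232,245,292)),("short",(248,278,238,270))):
    m=reg(*r)&(P[...,2]>.008); Q=P[m]
    print(n,m.sum(),Q[:,2].max(), np.percentile(Q[:,2],[10,50,90]).round(4))
    rc=cv2.minAreaRect((Q[:,:2]*1000).astype(np.float32)); print(rc)
    w=Q[:,:2]; C=w.mean(0); _,_,V=np.linalg.svd(w-C); print(C,V[0],np.degrees(np.arctan2(V[0][1],V[0][0])))
    b=(reg(*r)&(px[...,0]-px[...,2]>60)); lab=cv2.connectedComponentsWithStats(b.astype(np.uint8)); 
    for i in range(1,lab[0]):
        if lab[2][i,4]>5: print(" brass",lab[2][i,4],P[lab[1]==i].mean(0).round(4))
# pot rim
m=reg(310,395,215,300)&(abs(P[...,2]-.057)<.006); Q=P[m]
(cx,cy),r=cv2.minEnclosingCircle((Q[:,:2]*1000).astype(np.float32)); st("rim",m); print("rim circ",cx,cy,r)
A=np.c_[2*Q[:,:2],np.ones(len(Q))]; s=np.linalg.lstsq(A,(Q[:,:2]**2).sum(1),rcond=None)[0]; print("rim ls",s[:2],np.sqrt(s[2]+s[:2]@s[:2]))
st("floor",reg(335,365,240,268)); 
a=reg(355,460,170,245)
m=reg(355,388,180,215)&(P[...,2]>.085); st("postarm",m)
dark=(px.sum(2)<150)
m=a&dark&(P[...,2]>.1); lab=cv2.connectedComponentsWithStats(m.astype(np.uint8))
for i in range(1,lab[0]):
    if lab[2][i,4]>15:
        k=lab[1]==i; Q=P[k]; print("dark",lab[2][i],Q.mean(0).round(4),np.percentile(Q[:,2],[5,50,95]).round(3),cv2.minAreaRect((Q[:,:2]*1000).astype(np.float32)))
m=a&(abs(P[...,2]-.075)<.02)&(abs(px[...,0]-px[...,2])<40)&(P[...,2]<.09); st("capdisc",m)
Q=P[m]; print(np.percentile(Q[:,2],[5,50,95]),cv2.minEnclosingCircle((Q[:,:2]*1000).astype(np.float32)))
# plate
m=reg(305,400,180,300)&(abs(P[...,2]-.008)<.004)&(px.sum(2)<260); print("plate",cv2.minAreaRect((P[m][:,:2]*1000).astype(np.float32)))
im=cv2.imread("pics/top0.png")[165:310,185:465]; cv2.imwrite("pics/crop0.png",cv2.resize(im,None,fx=2.8,fy=2.8,interpolation=cv2.INTER_CUBIC))
```

```text
mat z 0.0019823511274265817
long 460 0.04252989380907425 [0.0102 0.0275 0.0337]
((463.3353576660156, 312.43292236328125), (121.5464096069336, 94.26527404785156), 3.1581974029541016)
[0.46052395 0.30902802] [-0.92194987 -0.38730922] -157.21282579858823
 brass 29 [0.4962 0.3287 0.0213]
 brass 36 [0.4296 0.2929 0.0216]
short 272 0.04076333530099322 [0.0153 0.0268 0.0335]
((508.0480651855469, 185.7925262451172), (76.8399887084961, 79.99849700927734), 89.21224975585938)
[0.50262892 0.18616879] [-0.83292607 -0.55338427] -146.40050045202216
 brass 27 [0.5232 0.2015 0.0218]
 brass 36 [0.4831 0.1734 0.0211]
rim 323 [ 0.5087 -0.0417  0.0575] [0.0453 0.0425 0.003 ]
rim circ 507.8571472167969 -40.32814407348633 65.43195343017578
rim ls [ 0.50739353 -0.04063174] 0.06208970112562714
floor 836 [ 0.5171 -0.0395  0.0129] [0.0214 0.0225 0.0035]
postarm 350 [ 0.6399 -0.0899  0.1009] [0.0098 0.0194 0.011 ]
dark [384 193   9  11  58] [ 0.6343 -0.1236  0.1323] [0.112 0.136 0.143] ((635.4714965820312, -123.8785629272461), (17.22262954711914, 18.913257598876953), 84.68942260742188)
dark [412 197  27  12 163] [ 0.6251 -0.2148  0.135 ] [0.116 0.139 0.147] ((626.355712890625, -214.13966369628906), (60.80574035644531, 15.03321647644043), 76.63268280029297)
capdisc 2025 [ 0.6223 -0.2115  0.0825] [0.0414 0.0457 0.0059]
[0.0696208  0.08357044 0.08864931] ((612.0145263671875, -166.18783569335938), 125.19071197509766)
plate ((577.2244873046875, -52.7108154296875), (128.08563232421875, 237.1554412841797), 37.75065994262695)
```

View pics/crop0.png

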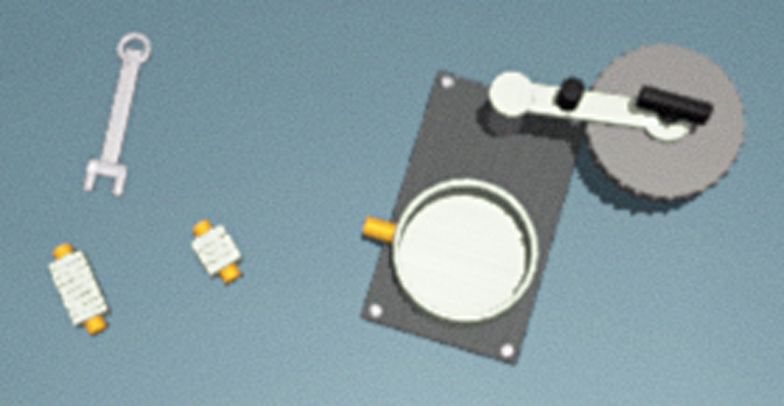

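The crop confirms the layout: 7 ribs on the attenuator at crop (77,288), the pot at (465,250), and the wing bar from (640,93) to (710,110). The sizes check out: knob to grip is 91 mm against 90, and rim radius is 62–65.

I take the attenuator at (0.463, 0.311) with its axis at 28°. The pot is at (0.508, -0.041), the post at about (0.640, -0.074), and the arm is open about 1.72 rad. Now I move towards the attenuator at height.

```bash
cat >> h.py <<'E'
def to(x,y,z,yaw,s=None):
    """remaining shift in current tool axes (units of 250mm) and wz (45deg) to tool-down pose, tool x at yaw deg"""
    s=s or observe(); R=s["orientation"]; d=np.array([x,y,z])-s["ee_pos"]
    a=np.radians(yaw); Rt=np.array([[np.cos(a),np.sin(a),0],[np.sin(a),-np.cos(a),0],[0,0,-1]])
    w=cv2.Rodrigues(R.T@Rt)[0].ravel()
    print("t",round(s["time"],2),"pos",s["ee_pos"].round(4),"yaw",round(float(np.degrees(np.arctan2(R[1,0],R[0,0]))),1),"gap",round(s["finger_gap"],4),"F",s["contact_force"].round(1))
    print("  shift u",(R.T@d/.25).round(4),"w u",(w/np.radians(45)).round(4),"q7",s["joints"][6].round(2))
E
python3 - <<'E'
import station; print([n for n in dir(station) if not n.startswith('__')], getattr(station,'nose_length',None))
from h import *
to(0.40,-0.15,0.27,17.9); to(0.463,0.311,0.2,28.3)
E
```

```text
['PlanningError', 'camera', 'job_done', 'nose_length', 'observe'] 0.019
t 0.1 pos [ 0.1686 -0.5229  0.2493] yaw 17.9 gap 0.0854 F [0.1 0.6 0.2]
  shift u [ 1.3388 -1.1357 -0.0804] w u [-0.0027  0.0001 -0.0007] q7 -0.03
t 0.1 pos [ 0.1686 -0.5229  0.2493] yaw 17.9 gap 0.0854 F [0.1 0.6 0.2]
  shift u [ 2.1446 -2.8128  0.203 ] w u [-2.700e-03 -1.000e-04 -2.318e-01] q7 -0.03
```

arm_command(increments=[{"dx":0.06,"dy":-0.05,"dz":-0.02,"grip":0},{"dx":0.112,"dy":-0.095,"dz":-0.02},{"dx":0.112,"dy":-0.095,"dz":-0.02},{"dx":0.112,"dy":-0.095,"dz":-0.02},{"dx":0.112,"dy":-0.095},{"dx":0.112,"dy":-0.095},{"dx":0.112,"dy":-0.095},{"dx":0.112,"dy":-0.095}])

```text
invalid input
```

arm_command(increments=[{"dx":0.112,"dy":-0.095},{"dx":0.112,"dy":-0.095},{"dx":0.112,"dy":-0.095},{"dx":0.112,"dy":-0.095},{"dx":0.112,"dy":-0.095},{"dx":0.062,"dy":-0.129},{"dx":0.062,"dy":-0.129},{"dx":0.062,"dy":-0.129}])

```text
invalid input
```

arm_command(increments=[{"dx":0.062,"dy":-0.129},{"dx":0.062,"dy":-0.129},{"dx":0.062,"dy":-0.129},{"dx":0.062,"dy":-0.129},{"dx":0.062,"dy":-0.129},{"dx":0.062,"dy":-0.129},{"dx":0.062,"dy":-0.129},{"dx":0.062,"dy":-0.129}])

```text
invalid input
```

Run:
```python
from h import *
to(0.463,0.311,0.15,28.3)
c=camera("wrist"); save(c,"pics/w1.png"); print({k:v for k,v in c.items() if k not in("pixels","z_map")})
to(0.463,0.311,0.15,28.3)
```

```text
t 0.1 pos [ 0.1686 -0.5229  0.2493] yaw 17.9 gap 0.0854 F [0.1 0.6 0.2]
  shift u [ 2.1446 -2.8124  0.403 ] w u [-2.700e-03 -1.000e-04 -2.318e-01] q7 -0.03
{'fov_y': 65.70646984690485, 'cx': 311.74811714874977, 'cy': 233.5007817591134, 'mount': array([[-3.89605068e-04, -9.52510688e-01, -3.04504906e-01,
         7.78733203e-02],
       [ 9.99999740e-01, -1.86282330e-04, -6.96767286e-04,
         1.83812248e-04],
       [ 6.06954404e-04, -3.04505098e-01,  9.52510513e-01,
        -1.24117693e-01],
       [ 0.00000000e+00,  0.00000000e+00,  0.00000000e+00,
         1.00000000e+00]])}
t 0.15 pos [ 0.1686 -0.523   0.2495] yaw 17.9 gap 0.0859 F [-0.1  0.4 -0.4]
  shift u [ 2.1445 -2.8131  0.4027] w u [-2.300e-03 -1.000e-04 -2.318e-01] q7 -0.03
```

The calls were refused, probably because each row needs every key. I retry with full rows.

arm_command(increments=[{"dx":0.06,"dy":-0.05,"dz":-0.02,"wx":0,"wy":0,"wz":0,"grip":0},{"dx":0.112,"dy":-0.095,"dz":-0.02,"wx":0,"wy":0,"wz":0,"grip":0},{"dx":0.112,"dy":-0.095,"dz":-0.02,"wx":0,"wy":0,"wz":0,"grip":0},{"dx":0.112,"dy":-0.095,"dz":-0.02,"wx":0,"wy":0,"wz":0,"grip":0},{"dx":0.112,"dy":-0.095,"dz":0,"wx":0,"wy":0,"wz":0,"grip":0},{"dx":0.112,"dy":-0.095,"dz":0,"wx":0,"wy":0,"wz":0,"grip":0},{"dx":0.112,"dy":-0.095,"dz":0,"wx":0,"wy":0,"wz":0,"grip":0},{"dx":0.112,"dy":-0.095,"dz":0,"wx":0,"wy":0,"wz":0,"grip":0}])

```text
time: 0.82
ee_pos: [0.3152, -0.2868, 0.2702]
orientation: [[0.952, 0.307, -0.0], [0.307, -0.952, -0.0], [-0.0, 0.0, -1.0]]
contact_force: [0.0, -0.1, 0.2]
finger_gap: 0.0854
```

arm_command(increments=[{"dx":0.112,"dy":-0.095,"dz":0,"wx":0,"wy":0,"wz":0,"grip":0},{"dx":0.112,"dy":-0.095,"dz":0,"wx":0,"wy":0,"wz":0,"grip":0},{"dx":0.112,"dy":-0.095,"dz":0,"wx":0,"wy":0,"wz":0,"grip":0},{"dx":0.112,"dy":-0.095,"dz":0,"wx":0,"wy":0,"wz":0,"grip":0},{"dx":0.062,"dy":-0.129,"dz":0,"wx":0,"wy":0,"wz":-0.06,"grip":0},{"dx":0.062,"dy":-0.129,"dz":0,"wx":0,"wy":0,"wz":-0.06,"grip":0},{"dx":0.062,"dy":-0.129,"dz":0,"wx":0,"wy":0,"wz":-0.06,"grip":0},{"dx":0.062,"dy":-0.129,"dz":0,"wx":0,"wy":0,"wz":-0.05,"grip":0}])

```text
time: 1.48
ee_pos: [0.4014, -0.0194, 0.2701]
orientation: [[0.88, 0.475, -0.0], [0.475, -0.88, 0.0], [-0.0, -0.0, -1.0]]
contact_force: [1.2, -0.4, 0.2]
finger_gap: 0.0856
```

arm_command(increments=[{"dx":0.038,"dy":-0.138,"dz":0,"wx":0,"wy":0,"wz":0,"grip":0},{"dx":0.038,"dy":-0.138,"dz":0,"wx":0,"wy":0,"wz":0,"grip":0},{"dx":0.038,"dy":-0.138,"dz":0,"wx":0,"wy":0,"wz":0,"grip":0},{"dx":0.038,"dy":-0.138,"dz":0,"wx":0,"wy":0,"wz":0,"grip":0},{"dx":0.038,"dy":-0.138,"dz":0,"wx":0,"wy":0,"wz":0,"grip":0},{"dx":0.038,"dy":-0.138,"dz":0,"wx":0,"wy":0,"wz":0,"grip":0},{"dx":0,"dy":0,"dz":0,"wx":0,"wy":0,"wz":0,"grip":0}])

```text
time: 2.07
ee_pos: [0.3506, 0.196, 0.2708]
orientation: [[0.875, 0.485, -0.0], [0.485, -0.875, 0.005], [0.002, -0.004, -1.0]]
contact_force: [-0.6, 1.1, 0.1]
finger_gap: 0.0857
```

Run:
```python
from h import *
to(0.463,0.311,0.15,28.3)
```

```text
t 2.07 pos [0.3506 0.196  0.2708] yaw 29.0 gap 0.0857 F [-0.6  1.1  0.1]
  shift u [ 0.6152 -0.1823  0.4856] w u [-0.0056 -0.0029  0.0152] q7 -1.62
```

arm_command(increments=[{"dx":0.1,"dy":-0.03,"dz":0.08,"wx":0,"wy":0,"wz":0,"grip":0},{"dx":0.1,"dy":-0.03,"dz":0.08,"wx":0,"wy":0,"wz":0,"grip":0},{"dx":0.1,"dy":-0.03,"dz":0.08,"wx":0,"wy":0,"wz":0,"grip":0},{"dx":0.1,"dy":-0.03,"dz":0.08,"wx":0,"wy":0,"wz":0,"grip":0},{"dx":0.1,"dy":-0.03,"dz":0.08,"wx":0,"wy":0,"wz":0,"grip":0},{"dx":0.1,"dy":-0.03,"dz":0.08,"wx":0,"wy":0,"wz":0,"grip":0},{"dx":0.015,"dy":0,"dz":0,"wx":0,"wy":0,"wz":0.015,"grip":0},{"dx":0,"dy":0,"dz":0,"wx":0,"wy":0,"wz":0,"grip":0}])

```text
time: 2.73
ee_pos: [0.4679, 0.3004, 0.1481]
orientation: [[0.887, 0.462, -0.004], [0.462, -0.887, -0.001], [-0.004, -0.001, -1.0]]
contact_force: [0.1, -0.9, -0.8]
finger_gap: 0.0853
```

```bash
cat >> h.py <<'E'
def wpts():
    s=observe(); c=camera("wrist"); z=c["z_map"]; H,W=z.shape
    f=H/2/np.tan(np.radians(c["fov_y"])/2)
    u,v=np.meshgrid(np.arange(W)-c["cx"],np.arange(H)-c["cy"]); r=np.hypot(u,v)+1e-9; th=r/f
    k=np.tan(th)/r; P=np.stack([u*k*z,v*k*z,z],-1); M=np.array(c["mount"])
    T=P@M[:3,:3].T+M[:3,3]; return s,c,T,T@s["orientation"].T+s["ee_pos"]
E
python3 - <<'E'
from h import *
s,c,T,P=wpts(); save(c,"pics/w2.png"); to(0.463,0.311,0.15,28.3,s)
px=c["pixels"].astype(int); ok=c["z_map"]>0
b=ok&(px[...,0]-px[...,2]>60)&(P[...,2]<.04); n,l,st,_=cv2.connectedComponentsWithStats(b.astype(np.uint8))
for i in range(1,n):
    if st[i,4]>60: print(st[i],P[l==i].mean(0).round(4),T[l==i].mean(0).round(4))
E
```

```text
t 2.73 pos [0.4679 0.3004 0.1481] yaw 27.5 gap 0.0853 F [ 0.1 -0.9 -0.8]
  shift u [ 0.0022 -0.0467 -0.0077] w u [-0.0015  0.0054 -0.0168] q7 -2.0
[284 169  24  18 403] [0.4958 0.3278 0.022 ] [ 0.038  -0.0113  0.1259]
[452 216  22  20 383] [0.5224 0.2021 0.0207] [0.0034 0.1125 0.1272]
[288 274  21  12 217] [0.4292 0.2921 0.0223] [-0.0376 -0.0104  0.1259]
[452 280  20  13 196] [0.4814 0.173  0.0214] [-0.0464  0.1193  0.1268]
[585 300  14  21 116] [0.5221 0.0393 0.0378] [-0.0722  0.2567  0.1103]
[618 449  22  28 280] [ 0.3432 -0.4105  0.017 ] [-0.4388  0.5728  0.1323]
```

View pics/w2.png

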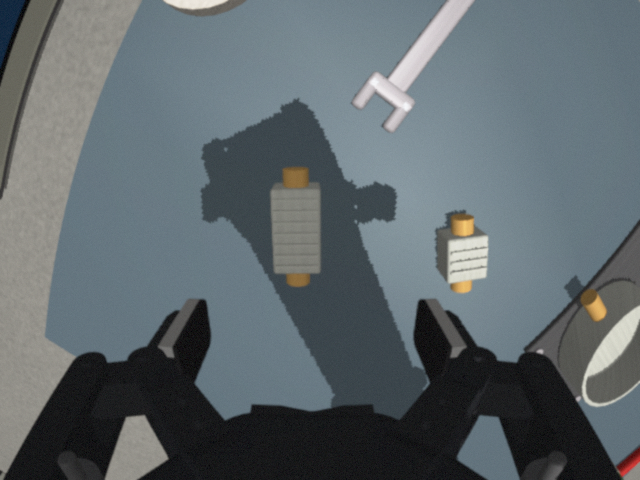

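The wrist view agrees: the attenuator's connectors are at (296,178) and (298,280), so I need a shift of -11 mm along tool y. I descend and grip.

arm_command(increments=[{"dx":0,"dy":-0.022,"dz":0.06,"wx":0,"wy":0.005,"wz":-0.01,"grip":0},{"dx":0,"dy":-0.021,"dz":0.08,"wx":0,"wy":0,"wz":0,"grip":0},{"dx":0,"dy":0,"dz":0.08,"wx":0,"wy":0,"wz":0,"grip":0},{"dx":0,"dy":0,"dz":0.08,"wx":0,"wy":0,"wz":0,"grip":0},{"dx":0,"dy":0,"dz":0.07,"wx":0,"wy":0,"wz":0,"grip":0},{"dx":0,"dy":0,"dz":0.06,"wx":0,"wy":0,"wz":0,"grip":0},{"dx":0,"dy":0,"dz":0.04,"wx":0,"wy":0,"wz":0,"grip":0},{"dx":0,"dy":0,"dz":0.03,"wx":0,"wy":0,"wz":0,"grip":0}])

```text
time: 3.45
ee_pos: [0.4636, 0.3092, 0.0257]
orientation: [[0.883, 0.469, 0.005], [0.469, -0.883, 0.001], [0.005, 0.001, -1.0]]
contact_force: [1.0, -0.9, 0.6]
finger_gap: 0.0853
```

arm_command(increments=[{"dx":0,"dy":0,"dz":0,"wx":0,"wy":0,"wz":0,"grip":0},{"dx":0,"dy":0,"dz":0,"wx":0,"wy":0,"wz":0,"grip":0.3},{"dx":0,"dy":0,"dz":0,"wx":0,"wy":0,"wz":0,"grip":0.5},{"dx":0,"dy":0,"dz":0,"wx":0,"wy":0,"wz":0,"grip":0.9},{"dx":0,"dy":0,"dz":0,"wx":0,"wy":0,"wz":0,"grip":0.9},{"dx":0,"dy":0,"dz":0,"wx":0,"wy":0,"wz":0,"grip":0.9},{"dx":0,"dy":0,"dz":0,"wx":0,"wy":0,"wz":0,"grip":0.9},{"dx":0,"dy":0,"dz":0,"wx":0,"wy":0,"wz":0,"grip":0.9}])

```text
time: 4.12
ee_pos: [0.4641, 0.311, 0.0263]
orientation: [[0.883, 0.469, 0.005], [0.469, -0.883, 0.003], [0.006, -0.0, -1.0]]
contact_force: [-0.3, 0.0, 5.9]
finger_gap: 0.0329
```

arm_command(increments=[{"dx":0,"dy":0,"dz":0,"wx":0,"wy":0,"wz":0,"grip":0.9},{"dx":0,"dy":0,"dz":0,"wx":0,"wy":0,"wz":0,"grip":0.9}])

```text
time: 4.28
ee_pos: [0.4641, 0.3109, 0.0263]
orientation: [[0.883, 0.469, 0.005], [0.469, -0.883, 0.003], [0.006, -0.0, -1.0]]
contact_force: [-0.9, -0.4, 6.1]
finger_gap: 0.0327
```

arm_command(increments=[{"dx":0,"dy":0,"dz":-0.03,"wx":0,"wy":0,"wz":0,"grip":0.9},{"dx":0,"dy":0,"dz":-0.06,"wx":0,"wy":0,"wz":0,"grip":0.9},{"dx":0,"dy":0,"dz":-0.08,"wx":0,"wy":0,"wz":0,"grip":0.9},{"dx":0,"dy":0,"dz":-0.08,"wx":0,"wy":0,"wz":0,"grip":0.9},{"dx":0,"dy":0,"dz":-0.08,"wx":0,"wy":0,"wz":0,"grip":0.9},{"dx":0,"dy":0,"dz":-0.08,"wx":0,"wy":0,"wz":0,"grip":0.9},{"dx":0,"dy":0,"dz":-0.05,"wx":0,"wy":-0.006,"wz":0,"grip":0.9},{"dx":0,"dy":0,"dz":0,"wx":0,"wy":0,"wz":0,"grip":0.9}])

```text
time: 4.95
ee_pos: [0.4642, 0.3112, 0.143]
orientation: [[0.883, 0.469, 0.003], [0.469, -0.883, 0.002], [0.004, -0.001, -1.0]]
contact_force: [-0.1, 0.7, -0.3]
finger_gap: 0.0326
```

Run:
```python
from h import *
to(0.508,-0.041,0.14,28)
```

```text
t 4.95 pos [0.4642 0.3112 0.143 ] yaw 28.0 gap 0.0326 F [-0.1  0.7 -0.3]
  shift u [-0.5065  1.3263  0.0092] w u [-0.0008 -0.0051 -0.0002] q7 -2.02
```

arm_command(increments=[{"dx":-0.02,"dy":0.046,"dz":0,"wx":0,"wy":-0.005,"wz":0,"grip":0.9},{"dx":-0.036,"dy":0.095,"dz":0,"wx":0,"wy":0,"wz":0,"grip":0.9},{"dx":-0.036,"dy":0.095,"dz":0,"wx":0,"wy":0,"wz":0,"grip":0.9},{"dx":-0.036,"dy":0.095,"dz":0,"wx":0,"wy":0,"wz":0,"grip":0.9},{"dx":-0.036,"dy":0.095,"dz":0,"wx":0,"wy":0,"wz":0,"grip":0.9},{"dx":-0.036,"dy":0.095,"dz":0,"wx":0,"wy":0,"wz":0,"grip":0.9},{"dx":-0.036,"dy":0.095,"dz":0,"wx":0,"wy":0,"wz":0,"grip":0.9},{"dx":-0.036,"dy":0.095,"dz":0,"wx":0,"wy":0,"wz":0,"grip":0.9}])

```text
time: 5.62
ee_pos: [0.4853, 0.1193, 0.1391]
orientation: [[0.883, 0.469, -0.007], [0.469, -0.883, -0.003], [-0.008, -0.001, -1.0]]
contact_force: [-0.1, 0.2, -1.4]
finger_gap: 0.0325
```

arm_command(increments=[{"dx":-0.036,"dy":0.095,"dz":0,"wx":0,"wy":0,"wz":0,"grip":0.9},{"dx":-0.036,"dy":0.095,"dz":0,"wx":0,"wy":0,"wz":0,"grip":0.9},{"dx":-0.036,"dy":0.095,"dz":0,"wx":0,"wy":0,"wz":0,"grip":0.9},{"dx":-0.036,"dy":0.095,"dz":0,"wx":0,"wy":0,"wz":0,"grip":0.9},{"dx":-0.036,"dy":0.095,"dz":0,"wx":0,"wy":0,"wz":0,"grip":0.9},{"dx":-0.036,"dy":0.095,"dz":0,"wx":0,"wy":0,"wz":0,"grip":0.9},{"dx":-0.036,"dy":0.095,"dz":0,"wx":0,"wy":0,"wz":0,"grip":0.9},{"dx":0,"dy":0,"dz":0,"wx":0,"wy":0,"wz":0,"grip":0.9}])

```text
time: 6.28
ee_pos: [0.508, -0.0633, 0.139]
orientation: [[0.888, 0.46, -0.007], [0.46, -0.888, -0.007], [-0.01, 0.003, -1.0]]
contact_force: [-0.1, -1.1, -1.5]
finger_gap: 0.0329
```

Run:
```python
from h import *
s,c,T,P=wpts(); save(c,"pics/w3.png"); to(0.508,-0.041,0.0385,28,s)
ok=c["z_map"]>0; px=c["pixels"]
m=ok&(abs(P[...,2]-.058)<.004)&(np.hypot(P[...,0]-.508,P[...,1]+.041)<.08)&(px.min(2)>110); Q=P[m]
A=np.c_[2*Q[:,:2],np.ones(len(Q))]; k=np.linalg.lstsq(A,(Q[:,:2]**2).sum(1),rcond=None)[0]
print("rim",m.sum(),k[:2],np.sqrt(k[2]+k[:2]@k[:2]),cv2.minEnclosingCircle((Q[:,:2]*1000).astype(np.float32)))
b=ok&(P[...,2]>.1)&(px[...,0].astype(int)-px[...,2]>60); n,l,st,_=cv2.connectedComponentsWithStats(b.astype(np.uint8))
for i in range(1,n):
    if st[i,4]>60: print(st[i],P[l==i].mean(0).round(4),T[l==i].mean(0).round(4))
```

```text
t 6.28 pos [ 0.508  -0.0633  0.139 ] yaw 27.4 gap 0.0329 F [-0.1 -1.1 -1.5]
  shift u [ 0.0451 -0.0804  0.4012] w u [ 0.0034  0.0125 -0.013 ] q7 -1.28
rim 3676 [ 0.50826707 -0.04144541] 0.062026927079001065 ((508.2127380371094, -41.6152229309082), 64.94584655761719)
[ 290  212   44   42 1680] [ 0.5406 -0.0464  0.1329] [ 0.0368 -0.      0.0057]
[295 391  35  13 365] [ 0.4721 -0.0823  0.1356] [-0.0406  0.0003  0.0037]
```

View pics/w3.png

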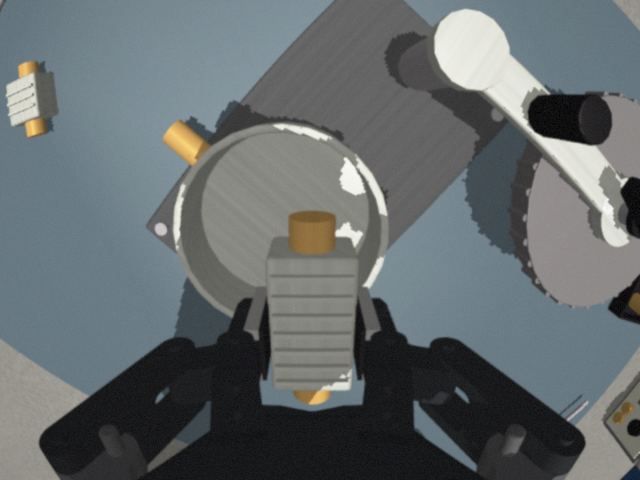

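The attenuator is held squarely with ribs up. The rim fit puts the pot at (0.508, -0.041). I correct the position and lower it.

arm_command(increments=[{"dx":0.022,"dy":-0.04,"dz":0,"wx":0.003,"wy":0.012,"wz":-0.013,"grip":0.9},{"dx":0.023,"dy":-0.04,"dz":0,"wx":0,"wy":0,"wz":0,"grip":0.9},{"dx":0,"dy":0,"dz":0.02,"wx":0,"wy":0,"wz":0,"grip":0.9},{"dx":0,"dy":0,"dz":0.03,"wx":0,"wy":0,"wz":0,"grip":0.9},{"dx":0,"dy":0,"dz":0.03,"wx":0,"wy":0,"wz":0,"grip":0.9},{"dx":0,"dy":0,"dz":0,"wx":0,"wy":0,"wz":0,"grip":0.9},{"dx":0,"dy":0,"dz":0,"wx":0,"wy":0,"wz":0,"grip":0.9}])

```text
time: 6.92
ee_pos: [0.5085, -0.0324, 0.1199]
orientation: [[0.878, 0.478, 0.001], [0.478, -0.878, 0.004], [0.003, -0.003, -1.0]]
contact_force: [0.2, 0.7, -1.9]
finger_gap: 0.0325
```

Run:
```python
from h import *
to(0.5085,-0.041,0.0385,28)
```

```text
t 6.92 pos [ 0.5085 -0.0324  0.1199] yaw 28.6 gap 0.0325 F [ 0.2  0.7 -1.9]
  shift u [-0.0174  0.0312  0.3253] w u [-0.0043 -0.0034  0.0129] q7 -1.33
```

arm_command(increments=[{"dx":-0.008,"dy":0.015,"dz":0,"wx":-0.004,"wy":0,"wz":0.006,"grip":0.9},{"dx":-0.009,"dy":0.016,"dz":0,"wx":0,"wy":0,"wz":0.006,"grip":0.9},{"dx":0,"dy":0,"dz":0.04,"wx":0,"wy":0,"wz":0,"grip":0.9},{"dx":0,"dy":0,"dz":0.05,"wx":0,"wy":0,"wz":0,"grip":0.9},{"dx":0,"dy":0,"dz":0.05,"wx":0,"wy":0,"wz":0,"grip":0.9},{"dx":0,"dy":0,"dz":0.04,"wx":0,"wy":0,"wz":0,"grip":0.9},{"dx":0,"dy":0,"dz":0.04,"wx":0,"wy":0,"wz":0,"grip":0.9},{"dx":0,"dy":0,"dz":0.03,"wx":0,"wy":0,"wz":0,"grip":0.9}])

```text
time: 7.58
ee_pos: [0.5091, -0.0412, 0.0571]
orientation: [[0.883, 0.47, 0.003], [0.47, -0.883, 0.002], [0.004, 0.0, -1.0]]
contact_force: [0.2, -0.6, -1.5]
finger_gap: 0.0324
```

arm_command(increments=[{"dx":0,"dy":0,"dz":0,"wx":0,"wy":0,"wz":0,"grip":0.9},{"dx":0,"dy":0,"dz":0,"wx":0,"wy":0,"wz":0,"grip":0.9},{"dx":0,"dy":0,"dz":0,"wx":0,"wy":0,"wz":0,"grip":0.9}])

```text
time: 7.83
ee_pos: [0.5101, -0.0408, 0.0588]
orientation: [[0.883, 0.47, 0.006], [0.47, -0.883, 0.002], [0.006, 0.001, -1.0]]
contact_force: [0.5, -0.7, -1.6]
finger_gap: 0.0329
```

Run:
```python
from h import *
to(0.5085,-0.041,0.0385,28)
```

```text
t 7.83 pos [ 0.5101 -0.0408  0.0588] yaw 28.0 gap 0.0329 F [ 0.5 -0.7 -1.6]
  shift u [-0.0066 -0.0024  0.0812] w u [ 0.0015 -0.0073  0.0011] q7 -1.38
```

arm_command(increments=[{"dx":-0.006,"dy":0,"dz":0.02,"wx":0,"wy":-0.006,"wz":0,"grip":0.9},{"dx":0,"dy":0,"dz":0.02,"wx":0,"wy":0,"wz":0,"grip":0.9},{"dx":0,"dy":0,"dz":0.02,"wx":0,"wy":0,"wz":0,"grip":0.9},{"dx":0,"dy":0,"dz":0.01,"wx":0,"wy":0,"wz":0,"grip":0.9},{"dx":0,"dy":0,"dz":0.006,"wx":0,"wy":0,"wz":0,"grip":0.9},{"dx":0,"dy":0,"dz":0.004,"wx":0,"wy":0,"wz":0,"grip":0.9},{"dx":0,"dy":0,"dz":0,"wx":0,"wy":0,"wz":0,"grip":0.9},{"dx":0,"dy":0,"dz":0,"wx":0,"wy":0,"wz":0,"grip":0.9}])

```text
time: 8.5
ee_pos: [0.5086, -0.0416, 0.0385]
orientation: [[0.883, 0.47, 0.001], [0.47, -0.883, -0.001], [0.001, 0.001, -1.0]]
contact_force: [0.9, 0.4, -1.5]
finger_gap: 0.0327
```

arm_command(increments=[{"dx":0,"dy":0,"dz":0.006,"wx":0,"wy":0,"wz":0,"grip":0.9},{"dx":0,"dy":0,"dz":0,"wx":0,"wy":0,"wz":0,"grip":0.9},{"dx":0,"dy":0,"dz":0,"wx":0,"wy":0,"wz":0,"grip":0.9}])

```text
time: 8.75
ee_pos: [0.5086, -0.0416, 0.0383]
orientation: [[0.883, 0.47, 0.001], [0.47, -0.883, -0.002], [0.0, 0.002, -1.0]]
contact_force: [-2.2, 0.5, 7.8]
finger_gap: 0.0324
```

It is in contact with the floor. I release partially (the pot wall limits the opening), then raise.

arm_command(increments=[{"dx":0,"dy":0,"dz":0,"wx":0,"wy":0,"wz":0,"grip":0.4},{"dx":0,"dy":0,"dz":0,"wx":0,"wy":0,"wz":0,"grip":0.4},{"dx":0,"dy":0,"dz":0,"wx":0,"wy":0,"wz":0,"grip":0.4},{"dx":0,"dy":0,"dz":0,"wx":0,"wy":0,"wz":0,"grip":0.4},{"dx":0,"dy":0,"dz":0,"wx":0,"wy":0,"wz":0,"grip":0.4}])

```text
time: 9.17
ee_pos: [0.5083, -0.0417, 0.0367]
orientation: [[0.883, 0.47, 0.0], [0.47, -0.883, -0.001], [-0.0, 0.001, -1.0]]
contact_force: [0.5, 0.2, 0.5]
finger_gap: 0.0514
```

arm_command(increments=[{"dx":0,"dy":0,"dz":-0.03,"wx":0,"wy":0,"wz":0,"grip":0.4},{"dx":0,"dy":0,"dz":-0.06,"wx":0,"wy":0,"wz":0,"grip":0.4},{"dx":0,"dy":0,"dz":-0.1,"wx":0,"wy":0,"wz":0,"grip":0.4},{"dx":0,"dy":0,"dz":-0.1,"wx":0,"wy":0,"wz":0,"grip":0.4},{"dx":0,"dy":0,"dz":-0.1,"wx":0,"wy":0,"wz":0,"grip":0.4},{"dx":0,"dy":0,"dz":-0.1,"wx":0,"wy":0,"wz":0,"grip":0.4},{"dx":0,"dy":0,"dz":-0.06,"wx":0,"wy":0,"wz":0,"grip":0.4},{"dx":0,"dy":0,"dz":-0.03,"wx":0,"wy":0,"wz":0,"grip":0.4}])

```text
time: 9.83
ee_pos: [0.5098, -0.0412, 0.185]
orientation: [[0.883, 0.47, 0.005], [0.47, -0.883, -0.001], [0.004, 0.004, -1.0]]
contact_force: [0.4, -0.2, 0.4]
finger_gap: 0.0515
```

arm_command(increments=[{"dx":0,"dy":0,"dz":0,"wx":0,"wy":0,"wz":0,"grip":0.4},{"dx":0,"dy":0,"dz":0,"wx":0,"wy":0,"wz":0,"grip":0.4}])

```text
time: 10.0
ee_pos: [0.5079, -0.0417, 0.1816]
orientation: [[0.883, 0.47, -0.0], [0.47, -0.883, -0.001], [-0.0, 0.001, -1.0]]
contact_force: [-1.5, 0.5, -0.2]
finger_gap: 0.0511
```

Run:
```python
from h import *
s,c,T,P=wpts(); save(c,"pics/w4.png"); to(0.635,-0.124,0.18,84.4,s)
ok=c["z_map"]>0; px=c["pixels"].astype(int)
b=ok&(P[...,2]<.06)&(P[...,2]>.02)&(np.hypot(P[...,0]-.508,P[...,1]+.041)<.06)&(px[...,0]-px[...,2]>40); n,l,st,_=cv2.connectedComponentsWithStats(b.astype(np.uint8))
for i in range(1,n):
    if st[i,4]>60: print(st[i],P[l==i].mean(0).round(4))
d=ok&(px.sum(2)<140)&(P[...,2]>.09)&(P[...,2]<.16)&(T[...,2]>.04)&(P[...,0]>.56); n,l,st,_=cv2.connectedComponentsWithStats(d.astype(np.uint8))
for i in range(1,n):
    if st[i,4]>100:
        Q=P[l==i]; t=Q[Q[:,2]>np.percentile(Q[:,2],90)-.006]; print("dark",st[i],Q[:,2].max().round(3),"top",len(t),t.mean(0).round(4),cv2.minAreaRect((t[:,:2]*1000).astype(np.float32)))
w=ok&(px.min(2)>120)&(abs(P[...,2]-.096)<.05)&(P[...,0]>.6)&(P[...,1]>-.105)&(P[...,2]>.09); Q=P[w]
print("post",len(Q),np.percentile(Q[:,2],[5,50,95]).round(3),Q[Q[:,2]>np.percentile(Q[:,2],50)-.004].mean(0),cv2.minEnclosingCircle((Q[:,:2]*1000).astype(np.float32)))
```

```text
t 10.0 pos [ 0.5079 -0.0417  0.1816] yaw 28.0 gap 0.0511 F [-1.5  0.5 -0.2]
  shift u [0.294  0.5296 0.0068] w u [ 7.0000e-04  1.1000e-03 -1.2526e+00] q7 -1.27
[301 165  23  19 404] [ 0.5405 -0.0247  0.0332]
[302 263  21  13 247] [ 0.4744 -0.0599  0.0344]
dark [ 517  120   64   40 2006] 0.14 top 981 [ 0.6373 -0.124   0.1377] ((637.76220703125, -124.82478332519531), (20.017566680908203, 20.59130096435547), 72.63626098632812)
dark [ 594  186   46   77 1686] 0.142 top 528 [ 0.6283 -0.1999  0.1376] ((624.176025390625, -210.94598388671875), (62.534664154052734, 12.260333061218262), 65.01631927490234)
post 3632 [0.096 0.098 0.1  ] [ 0.64238385 -0.07973701  0.09814824] ((640.690185546875, -81.92652893066406), 26.03829574584961)
```

View pics/w4.png

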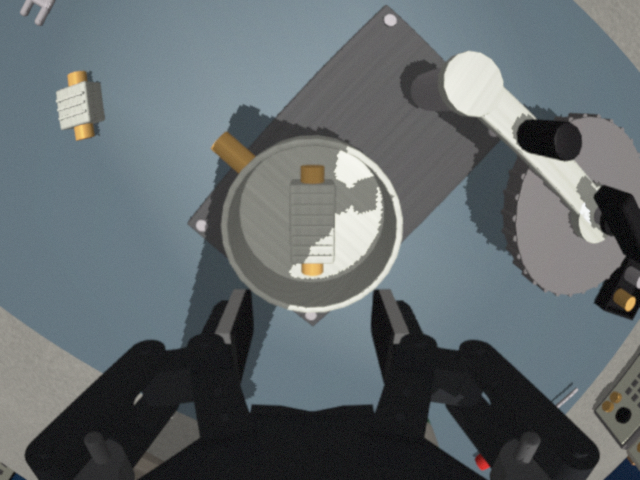

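The attenuator lies flat in the pot at (312,220), measured at (0.5075, -0.042), about 1 mm off the pot's centre. The knob is at (0.6375, -0.1245). Next I move above the knob with the jaws across the arm.

arm_command(increments=[{"dx":0.03,"dy":0.05,"dz":0,"wx":0,"wy":0,"wz":0,"grip":0.4},{"dx":0.055,"dy":0.1,"dz":0,"wx":0,"wy":0,"wz":0,"grip":0.4},{"dx":0.06,"dy":0.11,"dz":0,"wx":0,"wy":0,"wz":0,"grip":0.4},{"dx":0.06,"dy":0.11,"dz":0,"wx":0,"wy":0,"wz":0,"grip":0.4},{"dx":0.06,"dy":0.11,"dz":0,"wx":0,"wy":0,"wz":0,"grip":0.4},{"dx":0.03,"dy":0.05,"dz":0,"wx":0,"wy":0,"wz":0,"grip":0.4},{"dx":0,"dy":0,"dz":0,"wx":0,"wy":0,"wz":-0.07,"grip":0.4},{"dx":0,"dy":0,"dz":0,"wx":0,"wy":0,"wz":-0.15,"grip":0.4}])

```text
time: 10.72
ee_pos: [0.6353, -0.1247, 0.1789]
orientation: [[0.787, 0.617, -0.004], [0.617, -0.787, 0.0], [-0.003, -0.002, -1.0]]
contact_force: [-0.2, -0.3, -0.3]
finger_gap: 0.0513
```

arm_command(increments=[{"dx":0,"dy":0,"dz":0,"wx":0,"wy":0,"wz":-0.15,"grip":0.4},{"dx":0,"dy":0,"dz":0,"wx":0,"wy":0,"wz":-0.15,"grip":0.4},{"dx":0,"dy":0,"dz":0,"wx":0,"wy":0,"wz":-0.15,"grip":0.4},{"dx":0,"dy":0,"dz":0,"wx":0,"wy":0,"wz":-0.15,"grip":0.4},{"dx":0,"dy":0,"dz":0,"wx":0,"wy":0,"wz":-0.15,"grip":0.4},{"dx":0,"dy":0,"dz":0,"wx":0,"wy":0,"wz":-0.15,"grip":0.4},{"dx":0,"dy":0,"dz":0,"wx":0,"wy":0,"wz":-0.13,"grip":0.4},{"dx":0,"dy":0,"dz":0,"wx":0,"wy":0,"wz":0,"grip":0.4}])

```text
time: 11.38
ee_pos: [0.6346, -0.1238, 0.1796]
orientation: [[0.097, 0.995, -0.003], [0.995, -0.097, 0.0], [0.0, -0.003, -1.0]]
contact_force: [0.4, -0.4, -0.6]
finger_gap: 0.0511
```

arm_command(increments=[{"dx":0,"dy":0,"dz":0,"wx":0,"wy":0,"wz":0,"grip":0.4},{"dx":0,"dy":0,"dz":0,"wx":0,"wy":0,"wz":0,"grip":0.4}])

```text
time: 11.55
ee_pos: [0.6351, -0.1238, 0.1808]
orientation: [[0.101, 0.995, -0.002], [0.995, -0.101, -0.0], [-0.001, -0.001, -1.0]]
contact_force: [0.0, 0.0, 0.2]
finger_gap: 0.0511
```

Run:
```python
from h import *
to(0.6375,-0.1245,0.122,84.3)
```

```text
t 11.55 pos [ 0.6351 -0.1238  0.1808] yaw 84.2 gap 0.0511 F [0.  0.  0.2]
  shift u [-0.0016  0.0101  0.2353] w u [-0.0019  0.0006 -0.0028] q7 -0.29
```

arm_command(increments=[{"dx":0,"dy":0.01,"dz":0.03,"wx":0,"wy":0,"wz":0,"grip":0.4},{"dx":0,"dy":0,"dz":0.06,"wx":0,"wy":0,"wz":0,"grip":0.4},{"dx":0,"dy":0,"dz":0.06,"wx":0,"wy":0,"wz":0,"grip":0.4},{"dx":0,"dy":0,"dz":0.06,"wx":0,"wy":0,"wz":0,"grip":0.4},{"dx":0,"dy":0,"dz":0.025,"wx":0,"wy":0,"wz":0,"grip":0.5},{"dx":0,"dy":0,"dz":0,"wx":0,"wy":0,"wz":0,"grip":0.6},{"dx":0,"dy":0,"dz":0,"wx":0,"wy":0,"wz":0,"grip":0.68},{"dx":0,"dy":0,"dz":0,"wx":0,"wy":0,"wz":0,"grip":0.68}])

```text
time: 12.22
ee_pos: [0.6388, -0.124, 0.1242]
orientation: [[0.1, 0.995, 0.002], [0.995, -0.1, -0.001], [-0.0, 0.002, -1.0]]
contact_force: [0.3, -0.4, 1.1]
finger_gap: 0.0277
```

arm_command(increments=[{"dx":0,"dy":0,"dz":0,"wx":0,"wy":0,"wz":0,"grip":0.68},{"dx":0,"dy":0,"dz":0,"wx":0,"wy":0,"wz":0,"grip":0.68}])

```text
time: 12.38
ee_pos: [0.6388, -0.1241, 0.1243]
orientation: [[0.1, 0.995, 0.002], [0.995, -0.1, -0.001], [-0.001, 0.002, -1.0]]
contact_force: [0.3, -0.7, 0.4]
finger_gap: 0.0272
```

The knob is caged loosely. I swing about the post, turning with the arm.

arm_command(increments=[{"dx":0.0006,"dy":-0.0157,"dz":0,"wx":0,"wy":0,"wz":0.1,"grip":0.68},{"dx":0.0006,"dy":-0.0157,"dz":0,"wx":0,"wy":0,"wz":0.1,"grip":0.68},{"dx":0.0006,"dy":-0.0157,"dz":0,"wx":0,"wy":0,"wz":0.1,"grip":0.68},{"dx":0.0006,"dy":-0.0157,"dz":0,"wx":0,"wy":0,"wz":0.1,"grip":0.68},{"dx":0.0006,"dy":-0.0157,"dz":0,"wx":0,"wy":0,"wz":0.1,"grip":0.68},{"dx":0.0006,"dy":-0.0157,"dz":0,"wx":0,"wy":0,"wz":0.1,"grip":0.68},{"dx":0.0006,"dy":-0.0157,"dz":0,"wx":0,"wy":0,"wz":0.1,"grip":0.68},{"dx":0.0006,"dy":-0.0157,"dz":0,"wx":0,"wy":0,"wz":0.1,"grip":0.68}])

```text
time: 13.05
ee_pos: [0.6141, -0.1137, 0.1244]
orientation: [[0.669, 0.743, 0.011], [0.743, -0.669, -0.003], [0.006, 0.01, -1.0]]
contact_force: [8.6, -2.9, -5.0]
finger_gap: 0.0274
```

Run:
```python
from h import *
to(0.594,-0.0627,0.122,-14)
s=observe(); R=s["orientation"]; print("implied post", s["ee_pos"]+R[:,0]*.05)
```

```text
t 13.05 pos [ 0.6141 -0.1137  0.1244] yaw 48.0 gap 0.0274 F [ 8.6 -2.9 -5. ]
  shift u [ 0.0975 -0.1965  0.0082] w u [ 0.0082 -0.0135  1.3773] q7 -0.91
implied post [ 0.64761654 -0.07652792  0.12469826]
```

arm_command(increments=[{"dx":0.0006,"dy":-0.0157,"dz":0,"wx":0,"wy":0,"wz":0.1,"grip":0.68},{"dx":0.0006,"dy":-0.0157,"dz":0,"wx":0,"wy":0,"wz":0.1,"grip":0.68},{"dx":0.0006,"dy":-0.0157,"dz":0,"wx":0,"wy":0,"wz":0.1,"grip":0.68},{"dx":0.0006,"dy":-0.0157,"dz":0,"wx":0,"wy":0,"wz":0.1,"grip":0.68},{"dx":0.0006,"dy":-0.0157,"dz":0,"wx":0,"wy":0,"wz":0.1,"grip":0.68},{"dx":0.0006,"dy":-0.0157,"dz":0,"wx":0,"wy":0,"wz":0.1,"grip":0.68},{"dx":0.0006,"dy":-0.0157,"dz":0,"wx":0,"wy":0,"wz":0.1,"grip":0.68},{"dx":0.0006,"dy":-0.0157,"dz":0,"wx":0,"wy":0,"wz":0.1,"grip":0.68}])

```text
time: 13.72
ee_pos: [0.5979, -0.0901, 0.1247]
orientation: [[0.979, 0.206, 0.01], [0.206, -0.979, -0.007], [0.008, 0.009, -1.0]]
contact_force: [6.5, -7.8, -2.6]
finger_gap: 0.0269
```

Run:
```python
from h import *
to(0.594,-0.0627,0.122,-14)
s=observe(); R=s["orientation"]; print("implied post", s["ee_pos"]+R[:,0]*.05, "F tool", R.T@s["contact_force"])
```

```text
t 13.72 pos [ 0.5979 -0.0901  0.1247] yaw 11.9 gap 0.0269 F [ 6.5 -7.8 -2.6]
  shift u [ 0.0071 -0.1105  0.0097] w u [ 0.0092 -0.0127  0.575 ] q7 -1.51
implied post [ 0.64685921 -0.07979563  0.12507823] F tool [4.77009839 9.00448146 2.70218681]
```

arm_command(increments=[{"dx":0.0006,"dy":-0.0157,"dz":0,"wx":0,"wy":0,"wz":0.1,"grip":0.68},{"dx":0.0006,"dy":-0.0157,"dz":0,"wx":0,"wy":0,"wz":0.1,"grip":0.68},{"dx":0.0006,"dy":-0.0157,"dz":0,"wx":0,"wy":0,"wz":0.1,"grip":0.68},{"dx":0.0006,"dy":-0.0157,"dz":0,"wx":0,"wy":0,"wz":0.1,"grip":0.68},{"dx":0.0006,"dy":-0.0157,"dz":0,"wx":0,"wy":0,"wz":0.1,"grip":0.68},{"dx":0.0003,"dy":-0.0157,"dz":0,"wx":0,"wy":0,"wz":0.05,"grip":0.68},{"dx":0,"dy":-0.008,"dz":0,"wx":0,"wy":0,"wz":0,"grip":0.68}])

```text
time: 14.3
ee_pos: [0.5961, -0.0658, 0.1246]
orientation: [[0.975, -0.221, 0.003], [-0.221, -0.975, -0.01], [0.005, 0.009, -1.0]]
contact_force: [-0.6, -8.2, 3.3]
finger_gap: 0.0277
```

arm_command(increments=[{"dx":0,"dy":-0.006,"dz":0,"wx":0,"wy":0,"wz":0,"grip":0.68},{"dx":0,"dy":0,"dz":0,"wx":0,"wy":0,"wz":0,"grip":0.68}])

```text
time: 14.47
ee_pos: [0.596, -0.0635, 0.1246]
orientation: [[0.976, -0.219, 0.002], [-0.219, -0.976, -0.008], [0.004, 0.007, -1.0]]
contact_force: [-1.3, -7.8, 2.9]
finger_gap: 0.0272
```

Run:
```python
from h import *
to(0.594,-0.0627,0.122,-14)
s=observe(); R=s["orientation"]; print("F tool", R.T@s["contact_force"])
c=camera("top"); P=pts(c); z=c["z_map"]; px=c["pixels"].astype(int); save(c,"pics/top5.png")
m=(z>0)&(px.sum(2)<150)&(P[...,2]>.1)&(P[...,2]<.16)&(np.hypot(P[...,0]-.508,P[...,1]+.041)<.05); print(m.sum(),P[m].mean(0),cv2.minAreaRect((P[m][:,:2]*1000).astype(np.float32)))
```

```text
t 14.47 pos [ 0.596  -0.0635  0.1246] yaw -12.7 gap 0.0272 F [-1.3 -7.8  2.9]
  shift u [-0.0087 -0.0014  0.0104] w u [ 0.0095 -0.0054  0.0299] q7 -1.94
F tool [ 0.47049592  7.86579495 -2.78956752]
147 [ 0.50262224 -0.045821    0.14166135] ((504.4337158203125, -45.711822509765625), (16.955913543701172, 60.788394927978516), 73.78193664550781)
```

Force is still only the swing friction, so the arm is not at its stop. I nudge on.

arm_command(increments=[{"dx":0,"dy":-0.006,"dz":0,"wx":0,"wy":0,"wz":0.03,"grip":0.68},{"dx":0,"dy":-0.006,"dz":0,"wx":0,"wy":0,"wz":0,"grip":0.68},{"dx":0,"dy":0,"dz":0,"wx":0,"wy":0,"wz":0,"grip":0.68}])

```text
time: 14.77
ee_pos: [0.5964, -0.0614, 0.1246]
orientation: [[0.97, -0.243, 0.002], [-0.243, -0.97, -0.009], [0.004, 0.009, -1.0]]
contact_force: [-0.7, -7.2, 2.9]
finger_gap: 0.0274
```

arm_command(increments=[{"dx":0,"dy":-0.006,"dz":0,"wx":0,"wy":0,"wz":0,"grip":0.68},{"dx":0,"dy":0,"dz":0,"wx":0,"wy":0,"wz":0,"grip":0.68},{"dx":0,"dy":0,"dz":0,"wx":0,"wy":0,"wz":0,"grip":0.68}])

```text
time: 15.02
ee_pos: [0.5964, -0.0614, 0.1246]
orientation: [[0.97, -0.244, 0.001], [-0.244, -0.97, -0.011], [0.004, 0.01, -1.0]]
contact_force: [-2.1, -8.6, 3.5]
finger_gap: 0.0277
```

arm_command(increments=[{"dx":0,"dy":-0.008,"dz":0,"wx":0,"wy":0,"wz":0,"grip":0.68},{"dx":0,"dy":0,"dz":0,"wx":0,"wy":0,"wz":0,"grip":0.68},{"dx":0,"dy":0,"dz":0,"wx":0,"wy":0,"wz":0,"grip":0.68}])

```text
time: 15.27
ee_pos: [0.5964, -0.0613, 0.1245]
orientation: [[0.97, -0.245, -0.0], [-0.245, -0.969, -0.013], [0.003, 0.013, -1.0]]
contact_force: [-3.7, -10.6, 5.4]
finger_gap: 0.0272
```

arm_command(increments=[{"dx":0,"dy":-0.008,"dz":0,"wx":0,"wy":0,"wz":0,"grip":0.68},{"dx":0,"dy":0,"dz":0,"wx":0,"wy":0,"wz":0,"grip":0.68},{"dx":0,"dy":0,"dz":0,"wx":0,"wy":0,"wz":0,"grip":0.68}])

```text
time: 15.52
ee_pos: [0.5965, -0.0613, 0.1244]
orientation: [[0.969, -0.246, -0.001], [-0.246, -0.969, -0.016], [0.003, 0.016, -1.0]]
contact_force: [-3.1, -12.8, 6.0]
finger_gap: 0.0274
```

Force rises with no motion, so the arm is at its stop. I back off, open, raise and look at the wing.

arm_command(increments=[{"dx":0,"dy":0.012,"dz":0,"wx":0,"wy":0,"wz":0,"grip":0.55},{"dx":0,"dy":0.012,"dz":0,"wx":0,"wy":0,"wz":0,"grip":0.4},{"dx":0,"dy":0,"dz":0,"wx":0,"wy":0,"wz":0,"grip":0.3},{"dx":0,"dy":0,"dz":0,"wx":0,"wy":0,"wz":0,"grip":0.3},{"dx":0,"dy":0,"dz":-0.04,"wx":0,"wy":0,"wz":0,"grip":0.3},{"dx":0,"dy":0,"dz":-0.1,"wx":0,"wy":0,"wz":0,"grip":0.3},{"dx":0,"dy":0,"dz":-0.1,"wx":0,"wy":0,"wz":0,"grip":0.3},{"dx":0,"dy":0,"dz":-0.1,"wx":0,"wy":0,"wz":0,"grip":0.3}])

```text
time: 16.18
ee_pos: [0.5957, -0.0545, 0.2096]
orientation: [[0.972, -0.237, 0.0], [-0.237, -0.972, 0.0], [0.0, -0.0, -1.0]]
contact_force: [1.3, 0.3, -0.9]
finger_gap: 0.0593
```

arm_command(increments=[{"dx":0,"dy":0,"dz":-0.06,"wx":0,"wy":0,"wz":0,"grip":0.3},{"dx":0,"dy":0,"dz":0,"wx":0,"wy":0,"wz":-0.08,"grip":0.3},{"dx":0,"dy":0,"dz":0,"wx":0,"wy":0,"wz":-0.15,"grip":0.3},{"dx":0,"dy":0,"dz":0,"wx":0,"wy":0,"wz":-0.15,"grip":0.3},{"dx":0,"dy":0,"dz":0,"wx":0,"wy":0,"wz":-0.15,"grip":0.3},{"dx":0,"dy":0,"dz":0,"wx":0,"wy":0,"wz":-0.15,"grip":0.3},{"dx":0,"dy":0,"dz":0,"wx":0,"wy":0,"wz":-0.15,"grip":0.3},{"dx":0,"dy":0,"dz":0,"wx":0,"wy":0,"wz":-0.15,"grip":0.3}])

```text
time: 16.85
ee_pos: [0.596, -0.0547, 0.224]
orientation: [[0.86, 0.511, 0.001], [0.511, -0.86, -0.0], [0.001, 0.001, -1.0]]
contact_force: [-0.2, -0.4, -0.3]
finger_gap: 0.0601
```

arm_command(increments=[{"dx":0,"dy":0,"dz":0,"wx":0,"wy":0,"wz":-0.15,"grip":0.3},{"dx":0,"dy":0,"dz":0,"wx":0,"wy":0,"wz":-0.15,"grip":0.3},{"dx":0,"dy":0,"dz":0,"wx":0,"wy":0,"wz":-0.15,"grip":0.3},{"dx":0,"dy":0,"dz":0,"wx":0,"wy":0,"wz":-0.15,"grip":0.3},{"dx":0,"dy":0,"dz":0,"wx":0,"wy":0,"wz":-0.15,"grip":0.3},{"dx":0,"dy":0,"dz":0,"wx":0,"wy":0,"wz":-0.15,"grip":0.3},{"dx":0,"dy":0,"dz":0,"wx":0,"wy":0,"wz":-0.15,"grip":0.3},{"dx":0,"dy":0,"dz":0,"wx":0,"wy":0,"wz":-0.15,"grip":0.3}])

```text
time: 17.52
ee_pos: [0.596, -0.0549, 0.2241]
orientation: [[0.093, 0.996, 0.001], [0.996, -0.093, -0.0], [-0.0, 0.001, -1.0]]
contact_force: [1.0, 0.4, -0.4]
finger_gap: 0.0597
```

```bash
cat >> h.py <<'E'
def wing(name,view=False):
    c=camera(name) if name=="top" else None
    if c: P=pts(c); s=None
    else: s,c,T,P=wpts()
    z=c["z_map"]; px=c["pixels"].astype(int)
    m=(z>0)&(px.sum(2)<150)&(P[...,2]>.118)&(P[...,2]<.16)&(np.hypot(P[...,0]-.508,P[...,1]+.041)<.05)
    if m.sum()>20:
        Q=P[m]; Q=Q[Q[:,2]>np.percentile(Q[:,2],95)-.008]; r=cv2.minAreaRect((Q[:,:2]*1000).astype(np.float32)); b=cv2.boxPoints(r); e=[b[1]-b[0],b[2]-b[1]]; e=max(e,key=lambda v:np.hypot(*v))
        print(name,len(Q),"ztop",np.percentile(Q[:,2],90).round(4),"c",np.round(r[0],1),"size",np.round(r[1],1),"axis deg",round(float(np.degrees(np.arctan2(e[1],e[0])))%180,1))
    return c
E
python3 - <<'E'
from h import *
to(0.508,-0.041,0.18,158)
c=wing("wrist"); save(c,"pics/w6.png"); c=wing("top"); save(c,"pics/top6.png")
E
```

```text
t 17.52 pos [ 0.596  -0.0549  0.2241] yaw 84.7 gap 0.0597 F [ 1.   0.4 -0.4]
  shift u [ 0.0227 -0.356   0.1758] w u [ 1.3000e-03  1.1000e-03 -1.6291e+00] q7 -0.36
wrist 2182 ztop 0.1444 c [508.9 -41. ] size [14.3 63.3] axis deg 157.6
top 116 ztop 0.1476 c [505.9 -40. ] size [13.8 61.9] axis deg 156.4
```

View pics/w6.png

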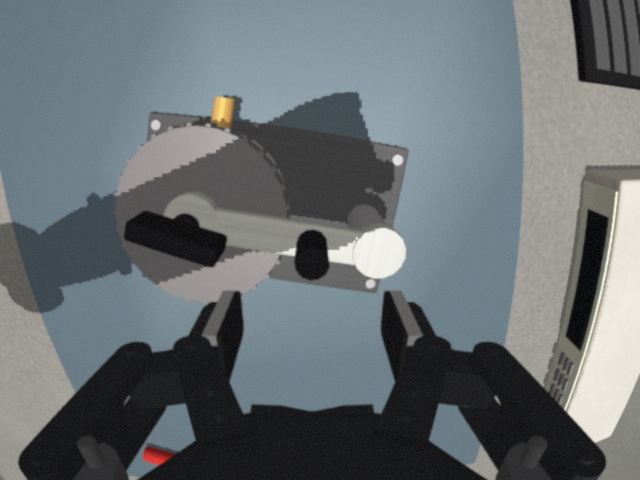

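The cap stands over the pot: the wing bar is centred at (0.509, -0.041) with its axis at 157.6°, at image (178,237). Next I move over the wing.

arm_command(increments=[{"dx":0.004,"dy":-0.056,"dz":0,"wx":0,"wy":0,"wz":0,"grip":0.4},{"dx":0.005,"dy":-0.1,"dz":0,"wx":0,"wy":0,"wz":0,"grip":0.4},{"dx":0.005,"dy":-0.1,"dz":0,"wx":0,"wy":0,"wz":0,"grip":0.4},{"dx":0.005,"dy":-0.1,"dz":0,"wx":0,"wy":0,"wz":0,"grip":0.4},{"dx":0,"dy":0,"dz":0,"wx":0,"wy":0,"wz":-0.12,"grip":0.4},{"dx":0,"dy":0,"dz":0,"wx":0,"wy":0,"wz":-0.15,"grip":0.4},{"dx":0,"dy":0,"dz":0,"wx":0,"wy":0,"wz":-0.15,"grip":0.4},{"dx":0,"dy":0,"dz":0,"wx":0,"wy":0,"wz":-0.15,"grip":0.4}])

```text
time: 18.28
ee_pos: [0.5077, -0.0418, 0.2239]
orientation: [[-0.344, 0.939, 0.001], [0.939, 0.344, -0.002], [-0.002, 0.001, -1.0]]
contact_force: [0.7, -0.5, 0.5]
finger_gap: 0.0512
```

arm_command(increments=[{"dx":0,"dy":0,"dz":0,"wx":0,"wy":0,"wz":-0.15,"grip":0.4},{"dx":0,"dy":0,"dz":0,"wx":0,"wy":0,"wz":-0.15,"grip":0.4},{"dx":0,"dy":0,"dz":0,"wx":0,"wy":0,"wz":-0.15,"grip":0.4},{"dx":0,"dy":0,"dz":0,"wx":0,"wy":0,"wz":-0.15,"grip":0.4},{"dx":0,"dy":0,"dz":0,"wx":0,"wy":0,"wz":-0.15,"grip":0.4},{"dx":0,"dy":0,"dz":0,"wx":0,"wy":0,"wz":-0.15,"grip":0.4},{"dx":0,"dy":0,"dz":0,"wx":0,"wy":0,"wz":-0.15,"grip":0.4},{"dx":0,"dy":0,"dz":0,"wx":0,"wy":0,"wz":0,"grip":0.4}])

```text
time: 18.95
ee_pos: [0.5079, -0.0418, 0.2235]
orientation: [[-0.922, 0.388, 0.001], [0.388, 0.922, -0.0], [-0.001, -0.0, -1.0]]
contact_force: [0.9, 0.3, 0.1]
finger_gap: 0.0513
```

arm_command(increments=[{"dx":0,"dy":0,"dz":0,"wx":0,"wy":0,"wz":0,"grip":0.4},{"dx":0,"dy":0,"dz":0,"wx":0,"wy":0,"wz":0,"grip":0.4}])

```text
time: 19.12
ee_pos: [0.5078, -0.042, 0.2234]
orientation: [[-0.92, 0.391, 0.001], [0.391, 0.92, -0.001], [-0.001, -0.001, -1.0]]
contact_force: [1.5, 0.7, 0.0]
finger_gap: 0.0513
```

Run:
```python
from h import *
to(0.5085,-0.041,0.131,157.6)
c=wing("wrist")
```

```text
t 19.12 pos [ 0.5078 -0.042   0.2234] yaw 157.0 gap 0.0513 F [1.5 0.7 0. ]
  shift u [-0.0006  0.0048  0.3696] w u [-0.0007  0.0012 -0.0135] q7 0.79
wrist 2179 ztop 0.1445 c [506.8 -41.3] size [13.5 62.5] axis deg 157.1
```

Aligned. Descend 92 mm and grip the bar.

arm_command(increments=[{"dx":0,"dy":0.002,"dz":0.04,"wx":0,"wy":0,"wz":0,"grip":0.4},{"dx":0,"dy":0,"dz":0.07,"wx":0,"wy":0,"wz":0,"grip":0.4},{"dx":0,"dy":0,"dz":0.08,"wx":0,"wy":0,"wz":0,"grip":0.4},{"dx":0,"dy":0,"dz":0.08,"wx":0,"wy":0,"wz":0,"grip":0.4},{"dx":0,"dy":0,"dz":0.06,"wx":0,"wy":0,"wz":0,"grip":0.4},{"dx":0,"dy":0,"dz":0.04,"wx":0,"wy":0,"wz":0,"grip":0.4},{"dx":0,"dy":0,"dz":0,"wx":0,"wy":0,"wz":0,"grip":0.5},{"dx":0,"dy":0,"dz":0,"wx":0,"wy":0,"wz":0,"grip":0.7}])

```text
time: 19.83
ee_pos: [0.5078, -0.0417, 0.1303]
orientation: [[-0.922, 0.388, -0.0], [0.388, 0.922, -0.0], [0.0, -0.001, -1.0]]
contact_force: [1.3, 0.3, 0.6]
finger_gap: 0.0321
```

arm_command(increments=[{"dx":0,"dy":0,"dz":0,"wx":0,"wy":0,"wz":0,"grip":0.8},{"dx":0,"dy":0,"dz":0,"wx":0,"wy":0,"wz":0,"grip":1},{"dx":0,"dy":0,"dz":0,"wx":0,"wy":0,"wz":0,"grip":1},{"dx":0,"dy":0,"dz":0,"wx":0,"wy":0,"wz":0,"grip":1}])

```text
time: 20.17
ee_pos: [0.5088, -0.0417, 0.1324]
orientation: [[-0.922, 0.388, 0.003], [0.388, 0.922, -0.001], [-0.003, -0.0, -1.0]]
contact_force: [-1.5, 0.3, 6.1]
finger_gap: 0.0134
```

arm_command(increments=[{"dx":0,"dy":0,"dz":0.001,"wx":0,"wy":0,"wz":0.06,"grip":1},{"dx":0,"dy":0,"dz":0.0016,"wx":0,"wy":0,"wz":0.12,"grip":1},{"dx":0,"dy":0,"dz":0.0016,"wx":0,"wy":0,"wz":0.12,"grip":1},{"dx":0,"dy":0,"dz":0.0016,"wx":0,"wy":0,"wz":0.12,"grip":1},{"dx":0,"dy":0,"dz":0.0016,"wx":0,"wy":0,"wz":0.12,"grip":1},{"dx":0,"dy":0,"dz":0.0016,"wx":0,"wy":0,"wz":0.12,"grip":1},{"dx":0,"dy":0,"dz":0.0016,"wx":0,"wy":0,"wz":0.12,"grip":1},{"dx":0,"dy":0,"dz":0.0016,"wx":0,"wy":0,"wz":0.12,"grip":1}])

```text
time: 20.83
ee_pos: [0.5085, -0.042, 0.1294]
orientation: [[-0.445, 0.896, 0.002], [0.896, 0.445, -0.002], [-0.003, 0.001, -1.0]]
contact_force: [-2.4, -1.8, 8.1]
finger_gap: 0.0131
```

Run:
```python
from h import *
to(0.5085,-0.041,0.12,20)
print(observe()["torque"].round(2))
```

```text
t 20.83 pos [ 0.5085 -0.042   0.1294] yaw 116.4 gap 0.0131 F [-2.4 -1.8  8.1]
  shift u [0.0038 0.0017 0.0377] w u [0.0039 0.0022 2.1428] q7 0.1
[-0.27  0.76  0.08]
```

arm_command(increments=[{"dx":0,"dy":0,"dz":0.0016,"wx":0,"wy":0,"wz":0.12,"grip":1},{"dx":0,"dy":0,"dz":0.0016,"wx":0,"wy":0,"wz":0.12,"grip":1},{"dx":0,"dy":0,"dz":0.0016,"wx":0,"wy":0,"wz":0.12,"grip":1},{"dx":0,"dy":0,"dz":0.0016,"wx":0,"wy":0,"wz":0.12,"grip":1},{"dx":0,"dy":0,"dz":0.0016,"wx":0,"wy":0,"wz":0.12,"grip":1},{"dx":0,"dy":0,"dz":0.0016,"wx":0,"wy":0,"wz":0.12,"grip":1},{"dx":0,"dy":0,"dz":0.0016,"wx":0,"wy":0,"wz":0.12,"grip":1},{"dx":0,"dy":0,"dz":0.0016,"wx":0,"wy":0,"wz":0.12,"grip":1}])

```text
time: 21.5
ee_pos: [0.5081, -0.0421, 0.1263]
orientation: [[0.289, 0.957, 0.001], [0.957, -0.289, -0.003], [-0.002, 0.002, -1.0]]
contact_force: [-3.3, -1.1, 8.5]
finger_gap: 0.0129
```

arm_command(increments=[{"dx":0,"dy":0,"dz":0.0016,"wx":0,"wy":0,"wz":0.12,"grip":1},{"dx":0,"dy":0,"dz":0.0016,"wx":0,"wy":0,"wz":0.12,"grip":1},{"dx":0,"dy":0,"dz":0.0016,"wx":0,"wy":0,"wz":0.12,"grip":1},{"dx":0,"dy":0,"dz":0.0016,"wx":0,"wy":0,"wz":0.12,"grip":1},{"dx":0,"dy":0,"dz":0.0016,"wx":0,"wy":0,"wz":0.12,"grip":1},{"dx":0,"dy":0,"dz":0.0016,"wx":0,"wy":0,"wz":0.12,"grip":1},{"dx":0,"dy":0,"dz":0.0016,"wx":0,"wy":0,"wz":0.12,"grip":1},{"dx":0,"dy":0,"dz":0.0016,"wx":0,"wy":0,"wz":0.12,"grip":1}])

```text
time: 22.17
ee_pos: [0.5077, -0.0418, 0.1231]
orientation: [[0.866, 0.501, 0.0], [0.501, -0.866, -0.002], [-0.001, 0.002, -1.0]]
contact_force: [-3.7, -0.9, 9.7]
finger_gap: 0.0129
```

Run:
```python
from h import *
to(0.5085,-0.041,0.12,19.7)
print(observe()["torque"].round(2))
```

```text
t 22.17 pos [ 0.5077 -0.0418  0.1231] yaw 30.1 gap 0.0129 F [-3.7 -0.9  9.7]
  shift u [ 0.0044 -0.0011  0.0124] w u [0.0025 0.0009 0.23  ] q7 -1.24
[-0.04  1.13  0.1 ]
```

arm_command(increments=[{"dx":0,"dy":0,"dz":0.0014,"wx":0,"wy":0,"wz":0.08,"grip":1},{"dx":0,"dy":0,"dz":0.0012,"wx":0,"wy":0,"wz":0.07,"grip":1},{"dx":0,"dy":0,"dz":0.0006,"wx":0,"wy":0,"wz":0.04,"grip":1},{"dx":0,"dy":0,"dz":0,"wx":0,"wy":0,"wz":0.03,"grip":1},{"dx":0,"dy":0,"dz":0,"wx":0,"wy":0,"wz":0,"grip":1},{"dx":0,"dy":0,"dz":0,"wx":0,"wy":0,"wz":0,"grip":1}])

```text
time: 22.67
ee_pos: [0.5085, -0.0411, 0.1232]
orientation: [[0.934, 0.359, 0.002], [0.359, -0.934, -0.004], [0.001, 0.005, -1.0]]
contact_force: [-5.4, -1.8, 12.1]
finger_gap: 0.0133
```

Run:
```python
from h import *
to(0.5085,-0.041,0.12,19.7)
print(observe()["torque"].round(2))
```

```text
t 22.67 pos [ 0.5085 -0.0411  0.1232] yaw 21.0 gap 0.0133 F [-5.4 -1.8 12.1]
  shift u [ 0.0002 -0.0006  0.0127] w u [ 0.0063 -0.0011  0.0291] q7 -1.38
[0.01 1.01 2.27]
```

The moment jumped to 2.3 N m after 136° of turn, so the cap is at its hard end. I release and retreat.

arm_command(increments=[{"dx":0,"dy":0,"dz":0,"wx":0,"wy":0,"wz":-0.02,"grip":0.8},{"dx":0,"dy":0,"dz":0,"wx":0,"wy":0,"wz":0,"grip":0.5},{"dx":0,"dy":0,"dz":0,"wx":0,"wy":0,"wz":0,"grip":0.4},{"dx":0,"dy":0,"dz":0,"wx":0,"wy":0,"wz":0,"grip":0.4},{"dx":0,"dy":0,"dz":-0.04,"wx":0,"wy":0,"wz":0,"grip":0.4},{"dx":0,"dy":0,"dz":-0.1,"wx":0,"wy":0,"wz":0,"grip":0.4},{"dx":0,"dy":0,"dz":-0.12,"wx":0,"wy":0,"wz":0,"grip":0.4},{"dx":0,"dy":0,"dz":-0.12,"wx":0,"wy":0,"wz":0,"grip":0.4}])

```text
time: 23.33
ee_pos: [0.5074, -0.0413, 0.2165]
orientation: [[0.932, 0.364, -0.001], [0.364, -0.932, 0.0], [-0.001, -0.001, -1.0]]
contact_force: [0.9, 0.5, 0.9]
finger_gap: 0.0514
```

arm_command(increments=[{"dx":0,"dy":0,"dz":-0.04,"wx":0,"wy":0,"wz":0,"grip":0.4},{"dx":0,"dy":0,"dz":0,"wx":0,"wy":0,"wz":0,"grip":0.4},{"dx":0,"dy":0,"dz":0,"wx":0,"wy":0,"wz":0,"grip":0.4},{"dx":0,"dy":0,"dz":0,"wx":0,"wy":0,"wz":0,"grip":0.4}])

```text
time: 23.67
ee_pos: [0.5068, -0.0418, 0.2239]
orientation: [[0.932, 0.363, -0.003], [0.363, -0.932, -0.001], [-0.003, -0.001, -1.0]]
contact_force: [-0.2, -0.2, 0.0]
finger_gap: 0.0511
```

Run:
```python
from h import *
to(0.5085,-0.041,0.22,19.7)
c=wing("wrist"); save(c,"pics/w7.png"); s,c,T,P=wpts()
px=c["pixels"].astype(int)
d=(c["z_map"]>0)&(px.sum(2)<150)&(np.hypot(P[...,0]-.595,P[...,1]+.063)<.025)&(P[...,2]>.128); Q=P[d]; print("knob",len(Q),Q.mean(0).round(4))
```

```text
t 23.67 pos [ 0.5068 -0.0418  0.2239] yaw 21.3 gap 0.0511 F [-0.2 -0.2  0. ]
  shift u [ 0.0075 -0.0006  0.0155] w u [-0.0006  0.0035  0.0354] q7 -1.31
wrist 2031 ztop 0.1351 c [509.  -41.2] size [62.2 14.4] axis deg 28.9
knob 172 [ 0.5925 -0.0567  0.1351]
```

View pics/w7.png

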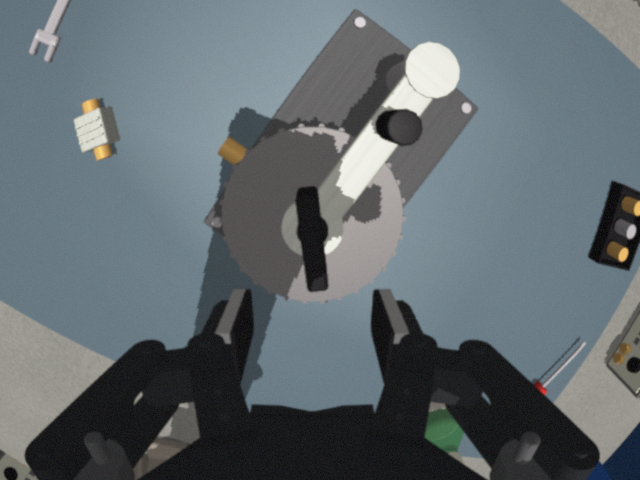

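The bar now reads 28.9°, about 8° behind the tool, so it turned about 128° (2.24 rad). That is too near the 2.2 limit. I regrip aligned with the bar and tighten again.

arm_command(increments=[{"dx":0.007,"dy":0,"dz":0,"wx":0,"wy":0.003,"wz":-0.09,"grip":0.4},{"dx":0,"dy":0,"dz":0.04,"wx":0,"wy":0,"wz":-0.08,"grip":0.4},{"dx":0,"dy":0,"dz":0.08,"wx":0,"wy":0,"wz":0,"grip":0.4},{"dx":0,"dy":0,"dz":0.09,"wx":0,"wy":0,"wz":0,"grip":0.4},{"dx":0,"dy":0,"dz":0.09,"wx":0,"wy":0,"wz":0,"grip":0.4},{"dx":0,"dy":0,"dz":0.06,"wx":0,"wy":0,"wz":0,"grip":0.4},{"dx":0,"dy":0,"dz":0.04,"wx":0,"wy":0,"wz":0,"grip":0.4},{"dx":0,"dy":0,"dz":0,"wx":0,"wy":0,"wz":0,"grip":0.5}])

```text
time: 24.43
ee_pos: [0.5073, -0.0411, 0.1222]
orientation: [[0.875, 0.484, -0.004], [0.484, -0.875, 0.001], [-0.003, -0.003, -1.0]]
contact_force: [0.1, -0.8, 0.3]
finger_gap: 0.0431
```

arm_command(increments=[{"dx":0,"dy":0,"dz":0,"wx":0,"wy":0,"wz":0,"grip":0.7},{"dx":0,"dy":0,"dz":0,"wx":0,"wy":0,"wz":0,"grip":0.8},{"dx":0,"dy":0,"dz":0,"wx":0,"wy":0,"wz":0,"grip":1},{"dx":0,"dy":0,"dz":0,"wx":0,"wy":0,"wz":0,"grip":1},{"dx":0,"dy":0,"dz":0,"wx":0,"wy":0,"wz":0,"grip":1},{"dx":0,"dy":0,"dz":0,"wx":0,"wy":0,"wz":0,"grip":1}])

```text
time: 24.93
ee_pos: [0.5104, -0.0407, 0.1264]
orientation: [[0.875, 0.484, 0.004], [0.484, -0.875, 0.0], [0.004, 0.002, -1.0]]
contact_force: [-0.6, 1.8, 5.3]
finger_gap: 0.0131
```

Run:
```python
from h import *
to(0.5085,-0.041,0.12,19.7)
print(observe()["torque"].round(2))
```

```text
t 24.93 pos [ 0.5104 -0.0407  0.1264] yaw 29.0 gap 0.0131 F [-0.6  1.8  5.3]
  shift u [-0.0072 -0.0026  0.0257] w u [ 0.0019 -0.0048  0.2056] q7 -1.25
[ 0.14  0.44 -0.01]
```

arm_command(increments=[{"dx":0,"dy":0,"dz":0.0007,"wx":0,"wy":0,"wz":0.05,"grip":1},{"dx":0,"dy":0,"dz":0.0007,"wx":0,"wy":0,"wz":0.05,"grip":1},{"dx":0,"dy":0,"dz":0,"wx":0,"wy":0,"wz":0,"grip":1},{"dx":0,"dy":0,"dz":0,"wx":0,"wy":0,"wz":0,"grip":1}])

```text
time: 25.27
ee_pos: [0.5102, -0.0404, 0.1264]
orientation: [[0.907, 0.42, 0.004], [0.42, -0.907, -0.002], [0.003, 0.003, -1.0]]
contact_force: [-3.0, 0.0, 7.6]
finger_gap: 0.0129
```

Run:
```python
from h import *
to(0.5085,-0.041,0.12,19.7)
print(observe()["torque"].round(2))
```

```text
t 25.27 pos [ 0.5102 -0.0404  0.1264] yaw 24.9 gap 0.0129 F [-3.   0.   7.6]
  shift u [-0.0072 -0.001   0.0255] w u [ 0.004  -0.0038  0.1146] q7 -1.32
[0.11 0.68 1.48]
```

The moment is 1.5 N m within 4° of turn, against about 0.1 while the cap ran freely, so this looks like the hard end. I press a bit more and then look.

arm_command(increments=[{"dx":0,"dy":0,"dz":0,"wx":0,"wy":0,"wz":0.04,"grip":1},{"dx":0,"dy":0,"dz":0,"wx":0,"wy":0,"wz":0.04,"grip":1},{"dx":0,"dy":0,"dz":0,"wx":0,"wy":0,"wz":0,"grip":1},{"dx":0,"dy":0,"dz":0,"wx":0,"wy":0,"wz":0,"grip":1}])

```text
time: 25.6
ee_pos: [0.5102, -0.0404, 0.1265]
orientation: [[0.93, 0.368, 0.004], [0.368, -0.93, -0.003], [0.003, 0.005, -1.0]]
contact_force: [-2.9, -0.4, 7.5]
finger_gap: 0.0131
```

Run:
```python
from h import *
to(0.5085,-0.041,0.12,19.7)
print(observe()["torque"].round(2))
wing("wrist"); wing("top")
```

```text
t 25.6 pos [ 0.5102 -0.0404  0.1265] yaw 21.6 gap 0.0131 F [-2.9 -0.4  7.5]
  shift u [-0.0074 -0.0003  0.0258] w u [ 0.006  -0.0034  0.0425] q7 -1.37
[-0.07  0.74  2.75]
wrist 3031 ztop 0.1593 c [512.4 -39. ] size [23.2 80.2] axis deg 111.5
```

arm_command(increments=[{"dx":0,"dy":0,"dz":0,"wx":0,"wy":0,"wz":0,"grip":0.8},{"dx":0,"dy":0,"dz":0,"wx":0,"wy":0,"wz":0,"grip":0.5},{"dx":0,"dy":0,"dz":0,"wx":0,"wy":0,"wz":0,"grip":0.4},{"dx":0,"dy":0,"dz":0,"wx":0,"wy":0,"wz":0,"grip":0.4},{"dx":0,"dy":0,"dz":-0.04,"wx":0,"wy":0,"wz":0,"grip":0.4},{"dx":0,"dy":0,"dz":-0.1,"wx":0,"wy":0,"wz":0,"grip":0.4},{"dx":0,"dy":0,"dz":-0.12,"wx":0,"wy":0,"wz":0,"grip":0.4},{"dx":0,"dy":0,"dz":-0.12,"wx":0,"wy":0,"wz":0,"grip":0.4}])

```text
time: 26.37
ee_pos: [0.5091, -0.0412, 0.2212]
orientation: [[0.935, 0.355, 0.001], [0.355, -0.935, 0.001], [0.001, -0.0, -1.0]]
contact_force: [1.5, -1.1, -0.6]
finger_gap: 0.0513
```

arm_command(increments=[{"dx":0,"dy":0,"dz":-0.04,"wx":0,"wy":0,"wz":0,"grip":0.4},{"dx":0,"dy":0,"dz":0,"wx":0,"wy":0,"wz":0,"grip":0.4},{"dx":0,"dy":0,"dz":0,"wx":0,"wy":0,"wz":0,"grip":0.4},{"dx":0,"dy":0,"dz":0,"wx":0,"wy":0,"wz":0,"grip":0.4}])

```text
time: 26.7
ee_pos: [0.5085, -0.0414, 0.2286]
orientation: [[0.935, 0.355, -0.0], [0.355, -0.935, 0.0], [-0.0, -0.0, -1.0]]
contact_force: [-0.1, 0.4, -0.5]
finger_gap: 0.0512
```

Run:
```python
from h import *
to(0.5085,-0.041,0.22,19.7)
c=wing("wrist"); save(c,"pics/w8.png"); wing("top")
```

```text
t 26.7 pos [ 0.5085 -0.0414  0.2286] yaw 20.8 gap 0.0512 F [-0.1  0.4 -0.5]
  shift u [ 0.0006 -0.0014  0.0343] w u [-0.0006  0.0004  0.0248] q7 -1.32
wrist 1939 ztop 0.1351 c [509.  -41.3] size [62.8 14.4] axis deg 29.2
```

Turning against the end with 2.75 N m left the bar unmoved at 29°, and its axis is within 1 mm of the pot's centre. The cap is at its hard end and the arm at its stop. I hand in.

```bash
python3 -c "
from station import *
print(observe()['contact_force'].round(1)); print(job_done())"
```

```text
[-0.   0.4  0.8]
the job is handed in; nothing more can be done
None
```

I laid the long attenuator in the pot, swung the arm to its stop, screwed the cap down to its hard end and handed the job in at about 27 s. `job_done()` reports no verdict, so success is not confirmed beyond the checks below.

- **Attenuator:** it lay flat, ribs up, about 1 mm from the pot's centre when I let go. I could not see it again once the cap was over it.
- **Swing arm:** the force rose with no further motion, so it is against its stop. Afterwards the cap's axis was within 1 mm of the pot's centre.
- **Cap:** the bar turned only about 128° (2.24 rad) from where I gripped it, less than the 136° the tool turned, because the bar slipped in the grip at the end. I regripped and pressed with 2.75 N m, and the bar did not move. It had also sunk 9.4 mm. Both fit the hard end if the cap started about 0.15 rad in, but I could not confirm that start angle.
- **Other things:** I did not measure the bystanders' positions at the end, but no unexpected contact force was seen. The gripper stood clear above the cap at hand-in, reading about 1 N, which is sensor noise.

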